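Knock a sample cartridge out of its sloping sleeve into the covered catch box

ROBOT

A 6-joint arm with a two-finger parallel gripper is mounted at the origin on the work surface. World frame = base frame: x ahead of the robot, y to its left, z up, the work surface at z = 0. Lengths are in m, angles in rad, forces in N, time in s.
With the tool pointing down it reaches from about 0.4 to 0.825 m from the base axis. Payload 7 kg.
Tool frame: the origin (TCP) lies between the finger pads; the fingertips stand 17 mm ahead of it and the grasp point (between the pads) lies 2 mm behind it; x points along the fingers, z is the direction in which the jaws open and shut, and the axes are right-handed (so a half turn about x gives the same grasp; the last joint's range is limited). The gripper opens to 88 mm and grips with 3 to 60 N. Pads are 19 mm wide; open, the fingers measure 130 mm over their backs; the gripper's body (78 mm by 193 mm) begins 47 mm behind the grasp point.
Start: joints at [1.479, 0.359, 0.012, 0, -1.224, -0.288], TCP at [0.25, 0.627, 0.244] pointing down, gripper open.
Joint ranges: [-3.07, 3.07], [-1.43, 2.12], [-1.02, 1.25], [-3.03, 1.67], [-3.05, -0], [-3.03, 3.03]. Speed limits (rad/s): [2.39, 2.39, 3.01, 3.14, 3.14, 3.14].

INTERFACE

Orientations are given as [roll, pitch, yaw] about the fixed x, y, z axes, in that order (R = Rz(yaw) Ry(pitch) Rx(roll)).
In Python, from station import * gives the robot as it stands.
- The arm moves only by the tool step_arm, never from a script. Its argument "deltas" is a list of rows, each a list of 5 numbers: the shift along the tool's x, y, z in cm, then the turn about the tool's x in degrees, then the closure, from 0 (fully open) to 1 (shut). In form: [[dx, dy, dz, roll, fingers], ...]. A call has exactly 10 rows; each row is the pose to reach, as a shift and turn from the pose commanded when the call began, along the tool's axes at that moment; what a row does not reach only later rows make up. A row lasts 1/12 s, in which the tool goes at most 41.7 mm and 7.16 degrees, less where a joint would pass 70% of its speed; a pose out of reach is approached as far as the arm can. A call with a gripper value outside its range is refused whole. The fingers move at their own pace and stop on an object; "squeeze" is the grip in N (left out, the last holds). Time passes only in rows, so rows that repeat a pose let the fingers close, or fill a call up. It gives the time, the measured TCP pose, the force and the opening at its end, in the units of the state.
- get_state(): the state, without advancing time (a new reading comes with each control period).
- grab_frame(name): name is "side" or "top" or "wrist"; returns a dict with "pixels" (384x512x3 uint8, red, green, blue), "range_z" (384x512 float32, m along the optical axis (not along the pixel's ray), 0 where there is no reading), "fx", "fy", "cx", "cy" (pixels), "view" (4x4, takes a point from world to camera coordinates); the wrist camera has in their place "hand_eye" (4x4, takes a point from camera to tool coordinates, whose origin is the TCP and whose axes are the tool frame's). Camera axes: x right, y down, z forward; pixel columns grow to the right and rows downward; lengths in m; the calibration is good to about 2 mm. The wrist camera is an equidistant fisheye: a pixel r from the principal point sees the ray r / f radians off the axis. A picture is of the moment at which its call begins: read the wrist's pose just before it.
- job_done(): hands the job in, once; it reports no verdict.
Trained networks look in the newest picture that a camera, given by its name, has taken for a name from the list of things; names that differ only in an ending like _2 or _b are one class to them, and where a whole thing is asked for, a point or a joint stands for the part that bears it (a point fixed in the world has none). Each returns a list of dicts, best first, with "conf" (0 to 1); they miss things now and then, are a little off and sometimes report something else, mostly with a low value. They report only what shows in the picture. A call takes as long as a camera call. They do not tell look-alikes from the thing itself.
- boxes_of(thing, camera): "extent" ([left, top, right, bottom] in pixels, round what is visible of it).
- masks_of(thing, camera): "mask" (384x512 bool, what is visible of it) and "extent" ([left, top, right, bottom] in pixels, round what is visible of it).
The state is a dict: "t": time; "q": joint angles; "qd": joint speeds; "joint_efforts": joint torques, N m; "eef_pos": TCP position; "ee_rot": TCP orientation; "force": force on the tool from outside, world axes, zero at the start; "moment": the same for the moment, N m; "width": finger opening in m.
Only numpy, scipy, OpenCV 4.12 (cv2) and the standard library are available. Lean on these libraries where they do the work, as an engineer would, in place of code of your own. Each camera call takes 0.05 s, during which the arm holds its last target.

TASK

Slide the catch box's clear cover fully open, take the ejector rod from its wooden rest and push it, white head first, down the sloping steel sleeve from its upper mouth until the sample cartridge is driven out and lies in the box. Then lay the rod back in the two notches of its rest the way it lay and slide the cover fully shut. Leave the test-tube rack, the beaker and the jar where they stand.

Things in the scene. Friction and masses are not known exactly. Their poses are not given: they have to be found in the camera images.
- bore_mouth (a point): centre of the upper mouth of the sleeve, where the rod goes in; 140 mm above the bench. The sleeve is a plain steel tube (bore dia 33, outside dia 45, 51 at the rim, 90 mm long) clamped rigidly to a retort stand, sloping 30 degrees from the horizontal, its upper mouth looking to the robot's left, roughly +y. Axes: the stand's
- bore_exit (a point): centre of the lower mouth of the sleeve, 95 mm above the bench and 90 mm down the bore from bore_mouth, over the catch box; the line bore_mouth to bore_exit is the bore axis
- stand: retort stand holding the sleeve, fixed. Origin on the bench below the middle of the sleeve; z up, y horizontal along the bore to the upper-mouth side, x to the upright. Base plate x -50 to 185, y -12 to 72, 12 mm thick; upright dia 12, 322 mm tall at x 145, y 20 with a 34 mm boss head; level clamp arm at height 129. Brass catch screw on the sleeve's top, 34 mm from the lower mouth, 20 mm proud
- cartridge: sample cartridge, plain aluminium cylinder dia 30, 60 mm long, about 110 g, groove 12 mm wide round its middle. Origin at its centre, z along its axis. Starts in the sleeve, lower end about 3 mm inside the lower mouth, upper end about 27 mm inside the upper mouth, held by a spring ball: it takes 8 to 15 N to move it the first 35 mm, then 0 to 3 N; past there it may slide out by itself
- catch_box: grey catch box under the lower mouth, fixed. Origin under its centre on the bench; z up, y towards the sleeve. Outside 106 (x) x 150 (y) x 58 mm high, walls 5, rubber-padded floor 11 mm above the bench. Two aluminium guide rails 66 mm high at its long sides run on to y = -209 mm
- cover (a joint): sliding clear cover of the catch box: 0 = fully shut, 0.125 m = fully open; grows as the cover slides along the box's -y, away from the sleeve. It stays where it is left; about 2 N moves it
- cover_handle (a point): in the middle of the cover's black bar handle (70 mm along the box's x, 14 mm thick along y, top 12 mm above this point; the cover's plate 22 mm below it). It moves with the cover, 86 mm above the bench; axes: the box's
- ejector: ejector rod, 200 mm long, about 180 g: aluminium grip dia 26, 80 mm long; steel shaft dia 12; white nylon head dia 24, 12 mm long. Origin on its axis in the grip, 45 mm from the grip's free end, 30 mm behind the balance point; its -y points along the rod to the head, whose face is 155 mm from the origin. At the start it lies level in its rest, axis 60 mm above the bench
- ejector_tip (a point): centre of the end face of the rod's white head; axes as the ejector's
- rest: light wooden rod rest, fixed: base 60 x 160 x 8 mm with two V-notched posts 8 mm thick: one under the rear of the grip (y = +74 mm), one under the shaft (y = -60 mm). Origin on the bench below the line of the notches, z up. The rod lies with its origin at x 0, y 40, z 60 mm of this frame, its axes parallel to the rest's. V plates at most 52 mm wide overall, tops 64 (grip) and 69 mm high
- rack: bystander: wooden test-tube rack 60 x 170 mm, 120 mm tall with its four tubes, loose; origin under its centre
- beaker: bystander: glass beaker dia 70, 85 mm tall, loose; origin under its centre
- jar: bystander: amber jar dia 68, 130 mm tall, loose; origin under its centre
Things that resemble listed ones, but are neither listed nor needed, are in the scene too. What is shaped like the rest but green or pink is not meant.

How it is judged:
On the way, in this order (a step that is already met when the one before it is completed fails the run):
1. the cover is slid fully open (value of joint cover above 0.11 m), for 0.2 s.
2. the rod, in the bore, has driven the cartridge off its seat (distance between ejector_tip and bore_exit below 0.06 m and distance of cartridge from where it was at the start of the episode above 0.012 m), for 0.05 s.
3. the cartridge lies in the box (x of cartridge in the frame of catch_box between -0.05 and 0.05 m and y of cartridge in the frame of catch_box between -0.072 and 0.072 m and z of cartridge in the frame of catch_box below 0.045 m and linear speed of cartridge below 0.05 m/s), for 0.2 s.
At the end, for the whole second after the job is handed in: The cartridge lies at rest inside the catch box, the cover is shut to within 6 mm, and the ejector rod lies at rest in both notches of its rest, white head the way it was, within 25 mm lengthwise of where it started (x of cartridge in the frame of catch_box between -0.05 and 0.05 m and y of cartridge in the frame of catch_box between -0.072 and 0.072 m and z of cartridge in the frame of catch_box below 0.045 m and x of ejector in the frame of rest between -0.012 and 0.012 m and y of ejector in the frame of rest between 0.015 and 0.065 m and z of ejector in the frame of rest between 0.05 and 0.07 m and angle between the y axis of ejector and the y axis of rest, either way round below 0.12 rad and value of joint cover below 0.006 m and linear speed of each of cartridge, ejector below 0.02 m/s and y of ejector_tip in the frame of rest below -0.05 m); the robot touches nothing.
It fails at once if the rack is shifted more than 25 mm or tipped (distance of rack from where it was at the start of the episode above 0.025 m or angle between rack's own z axis and vertical above 0.3 rad).
It fails at once if the beaker is shifted more than 25 mm or tipped (distance of beaker from where it was at the start of the episode above 0.025 m or angle between beaker's own z axis and vertical above 0.3 rad).
It fails at once if the jar is shifted more than 25 mm or tipped (distance of jar from where it was at the start of the episode above 0.025 m or angle between jar's own z axis and vertical above 0.3 rad).
It also fails if it takes over 72 s, if anything falls off the work surface, if the arm or the gripper's body presses on something with over 40 N, if the wrist force passes 120 N, or if a joint passes its speed limit or range.

## Working session

There is one attempt and no reset: what is moved stays moved. The work goes in short steps, Python scripts to look and compute and a tool call to move; the robot and the scene stay as the last step left them, time stands still between calls to the robot, and variables do not carry over. Pictures are saved under pics/ and viewed, and the job is handed in when it is done.

Besides the shell and the picture viewer there is one more tool, called as name(argument=value, ...) on one line, values as JSON. step_arm: Moves the arm, as the interface text tells. Its arguments: {"type":"object","properties":{"deltas":{"type":"array"},"squeeze":{"type":"number"}},"required":["deltas"]}

```bash
mkdir -p pics; ls; cat > h.py <<'E'
from station import *
import numpy as np, cv2
from scipy.spatial.transform import Rotation as R
def save(f,n): cv2.imwrite('pics/'+n+'.png', f['pixels'][:,:,::-1])
def cloud(f):
    z=f['range_z']; v,u=np.mgrid[0:384,0:512]
    P=np.stack([(u-f['cx'])/f['fx']*z,(v-f['cy'])/f['fy']*z,z],-1)
    T=np.linalg.inv(np.array(f['view']))
    return P@T[:3,:3].T+T[:3,3]
def tool(s=None):
    s=s or get_state(); T=np.eye(4); T[:3,:3]=R.from_euler('xyz',s['ee_rot']).as_matrix(); T[:3,3]=s['eef_pos']; return T
E
python3 - <<'E'
from h import *
s=get_state(); print(s)
for n in ['side','top','wrist']:
    f=grab_frame(n); save(f,n+'0'); np.save(n+'0.npy',f,allow_pickle=True)
    print(n,{k:np.round(v,3).tolist() for k,v in f.items() if k not in('pixels','range_z')})
E
```

```text
pics
{'t': 0.0, 'q': array([ 1.47908309e+00,  3.59422658e-01,  1.10691910e-02, -3.57466679e-04,
       -1.22407851e+00, -2.88138326e-01]), 'qd': array([-0.00036222,  0.00062889,  0.00055441,  0.00213786,  0.00092015,
       -0.000298  ]), 'joint_efforts': array([-8.58264157e-04, -5.82719421e+01,  2.93044227e+01,  6.99798077e+00,
        6.82516897e-03, -1.62788510e-04]), 'eef_pos': array([0.25010486, 0.62647058, 0.2426027 ]), 'ee_rot': array([ 0.08553894,  1.5691265 , -1.86523069]), 'force': array([-0.81800749,  0.13079649, -1.19502746]), 'moment': array([ 0.03759485, -0.03613475,  0.01964169]), 'width': 0.08761989872267803}
side {'fx': 379.07, 'fy': 379.07, 'cx': 257.357, 'cy': 197.722, 'view': [[0.782, -0.623, -0.006, -0.306], [-0.35, -0.431, -0.832, 0.285], [0.516, 0.652, -0.555, 0.835], [0.0, 0.0, 0.0, 1.0]]}
top {'fx': 433.214, 'fy': 433.214, 'cx': 252.114, 'cy': 185.083, 'view': [[-0.026, -0.999, -0.027, 0.095], [-0.999, 0.027, -0.047, 0.421], [0.048, 0.026, -0.999, 1.483], [0.0, 0.0, 0.0, 1.0]]}
wrist {'fx': 297.319, 'fy': 297.319, 'cx': 253.249, 'cy': 193.173, 'hand_eye': [[0.0, -0.25, 0.968, -0.142], [0.0, -0.968, -0.25, 0.067], [1.0, 0.0, -0.0, -0.001], [0.0, 0.0, 0.0, 1.0]]}
```

View pics/side0.png

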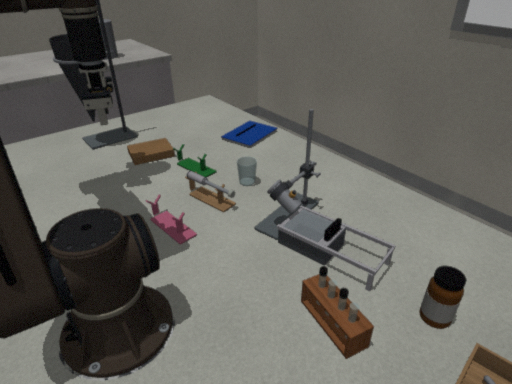

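View pics/top0.png

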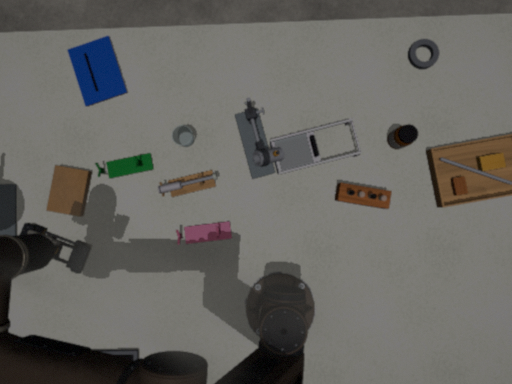

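View pics/wrist0.png

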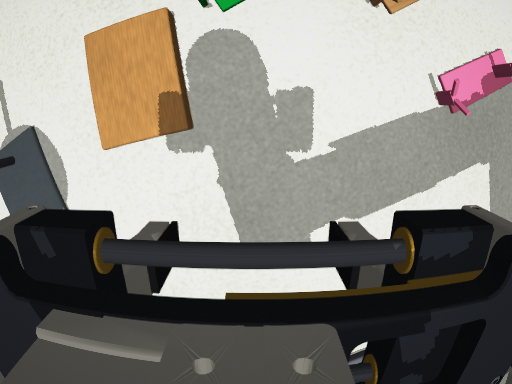

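```bash
python3 - <<'E'
from h import *
import pickle
for cam in ['top','side']:
    f=grab_frame(cam); C=cloud(f)
    out={}
    for n in ['ejector','rest','catch_box','cover','stand','cover_handle','rack','beaker','jar']:
        for m in masks_of(n,cam)[:3]:
            if m['conf']<0.25: continue
            P=C[m['mask']&(f['range_z']>0)]
            out.setdefault(n,[]).append(m['mask'])
            if len(P)==0: continue
            c,sz,a=cv2.minAreaRect(P[:,:2].astype(np.float32)*1000)
            print(cam,n,round(m['conf'],2),np.round(m['extent']),len(P),'med',np.round(np.median(P,0),3),'rect',np.round(c),np.round(sz),round(a,1),'z',np.round(np.percentile(P[:,2],[2,50,98]),3))
    pickle.dump((f,C,out),open(cam+'.pkl','wb'))
f=pickle.load(open('top.pkl','rb'))[0]
cv2.imwrite('pics/topz.png',cv2.resize(f['pixels'][80:220,140:380,::-1],None,fx=3.3,fy=3.3,interpolation=cv2.INTER_CUBIC))
f=pickle.load(open('side.pkl','rb'))[0]
cv2.imwrite('pics/sidez.png',cv2.resize(f['pixels'][100:290,170:400,::-1],None,fx=3.1,fy=3.1,interpolation=cv2.INTER_CUBIC))
E
```

```text
top ejector 0.82 [159. 171. 218. 193.] 364 med [0.43  0.323 0.065] rect [432. 307.] [ 34. 217.] 8.9 z [0.001 0.065 0.075]
top ejector 0.6 [171. 171. 214. 196.] 490 med [0.428 0.286 0.006] rect [434. 294.] [ 59. 155.] 12.6 z [-0.001  0.006  0.063]
top rest 0.67 [102. 154. 157. 179.] 758 med [0.501 0.51  0.006] rect [502. 518.] [ 62. 178.] 10.5 z [-0.     0.006  0.058]
top rest 0.59 [161. 172. 216. 198.] 625 med [0.432 0.282 0.006] rect [434. 299.] [ 64. 179.] 13.3 z [-0.002  0.006  0.065]
top rest 0.56 [177. 224. 236. 242.] 903 med [0.263 0.247 0.006] rect [262. 255.] [ 62. 194.] 5.2 z [-0.004  0.006  0.061]
top catch_box 0.93 [274. 120. 363. 175.] 1685 med [ 0.531 -0.081  0.062] rect [ 544. -135.] [122. 292.] 12.3 z [0.052 0.062 0.097]
top catch_box 0.71 [334. 184. 391. 211.] 1023 med [ 0.376 -0.281  0.068] rect [ 376. -287.] [171.  60.] 79.0 z [0.006 0.068 0.118]
top stand 0.74 [272. 135. 320. 172.] 1207 med [ 0.529 -0.073  0.061] rect [528. -67.] [106. 147.] 14.1 z [0.055 0.061 0.098]
top stand 0.58 [234.  97. 282. 176.] 1834 med [0.558 0.066 0.014] rect [586.  54.] [259. 125.] 15.
[... 1342 characters left out ...]
  0.064] rect [581. -56.] [211. 147.] 12.5 z [0.061 0.064 0.099]
side stand 0.98 [254. 109. 320. 240.] 1958 med [0.527 0.061 0.116] rect [1366.  747.] [2366.  170.] 40.3 z [0.004 0.116 0.298]
side cover_handle 0.63 [286. 212. 344. 246.] 1284 med [ 0.526 -0.075  0.064] rect [557. -49.] [200. 170.] 27.6 z [0.061 0.064 0.099]
side rack 0.75 [300. 270. 371. 361.] 3358 med [ 0.363 -0.306  0.07 ] rect [ 397. -293.] [170. 109.] 78.6 z [0.008 0.07  0.12 ]
side beaker 0.87 [240. 155. 258. 186.] 510 med [0.583 0.294 0.061] rect [609. 335.] [141.  66.] 55.2 z [0.005 0.061 0.087]
side jar 0.89 [422. 266. 469. 329.] 1992 med [ 0.542 -0.427  0.092] rect [ 598. -435.] [ 63. 141.] 70.1 z [0.009 0.092 0.132]
```

View pics/topz.png

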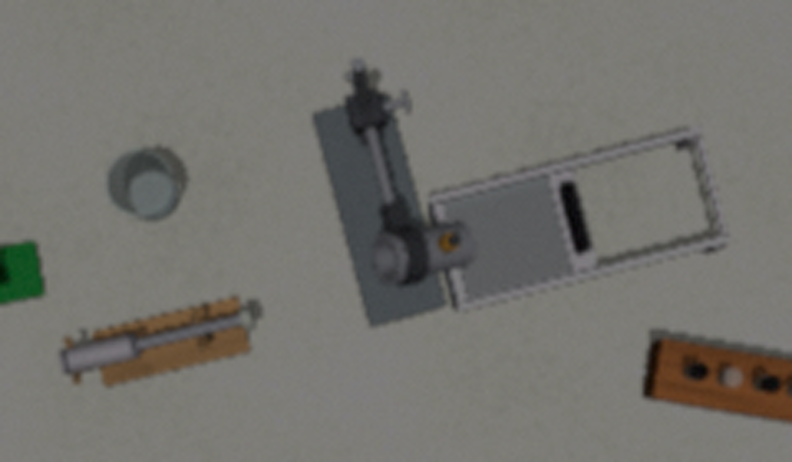

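View pics/sidez.png

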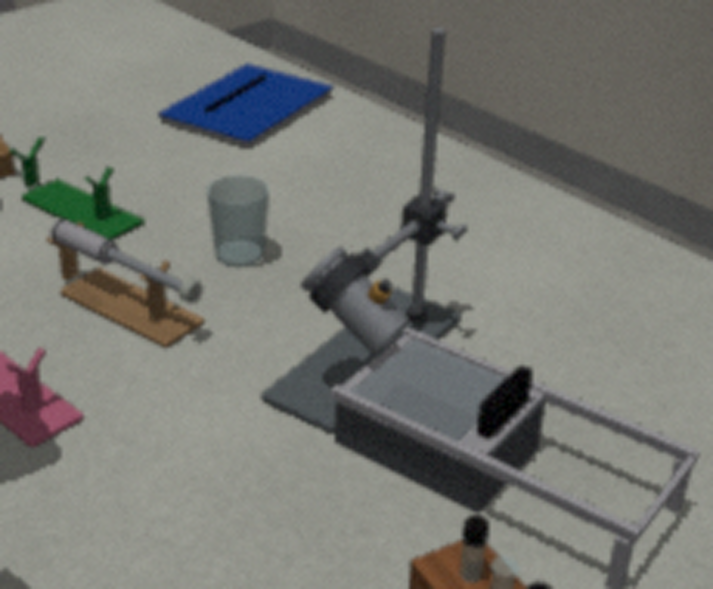

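```bash
cat > fit.py <<'E'
from h import *
import pickle
from scipy.optimize import least_squares
D={c:pickle.load(open(c+'.pkl','rb')) for c in ['top','side']}
def pts(c,lo,hi):
    C=D[c][1]; z=D[c][0]['range_z']
    m=(z>0)&np.all((C>lo)&(C<hi),-1); return C[m]
# handle
for c in D:
    P=pts(c,[.42,-.22,.075],[.62,-.05,.105]); cc=cv2.minAreaRect(P[:,:2].astype(np.float32)*1000); print(c,'handle',len(P),cc,P[:,2].max())
    P2=pts(c,[.42,-.22,.092],[.62,-.05,.105]); cc=cv2.minAreaRect(P2[:,:2].astype(np.float32)*1000); print(c,'handle top',len(P2),cc)
# rails+box tops
for c in D:
    P=pts(c,[.38,-.32,.050],[.68,.02,.075]); print(c,'boxrails',len(P),cv2.minAreaRect(P[:,:2].astype(np.float32)*1000))
# rod
for c in D:
    P=pts(c,[.36,.18,.053],[.52,.42,.085]); m=P[:,:2].mean(0)
    print(c,'rod',len(P)); 
    def res(p,P=P): # line x = a + b*y, grip/shaft split unknown: use XY only centred
        return (P[:,0]-p[0]-p[1]*(P[:,1]-.3))
    r=least_squares(res,[.43,0],loss='soft_l1',f_scale=.005); b=r.x[1]
    d=np.array([b,1])/np.hypot(b,1); t=(P[:,:2]-[r.x[0],.3])@d
    print(r.x,'yaw deg',np.degrees(np.arctan(-b)),'t range',np.percentile(t,[0,1,99,100]),'ends',[r.x[0],.3]+np.outer([t.min(),t.max()],d), 'z med grip',np.percentile(P[t>0.02,2],[50,95,99]))
# sleeve
def sl(P,n):
    # axis point A at height .1175 mid; yaw w; slope 30
    def res(p):
        x,y,w,r,z=p; u=np.array([-np.sin(w)*np.cos(np.pi/6),np.cos(w)*np.cos(np.pi/6),.5])
        d=P-[x,y,z]; t=d@u; return np.linalg.norm(d-np.outer(t,u),axis=1)-r
    r=least_squares(res,[.52,.05,.2,.0225,.1175],loss='soft_l1',f_scale=.002,bounds=([.4,-.1,-.5,.0215,.11],[.65,.15,.6,.0255,.125])); print(n,len(P),np.round(r.x,4),'deg',np.degrees(r.x[2]),np.abs(res(r.x)).mean())
    x,y,w,_,z=r.x;u=np.array([-np.sin(w)*np.cos(np.pi/6),np.cos(w)*np.cos(np.pi/6),.5]); t=(P-[x,y,z])@u; g=np.abs(res(r.x))<.006; print(' t',np.percentile(t[g],[1,99]), 'mouth if centred',np.array([x,y,z])+.045*u)
if __name__=='__main__':
    Ps=[]
    for c in D:
        P=pts(c,[.47,-.02,.085],[.555,.12,.18]); Ps.append(P); sl(P,c)
    sl(np.vstack(Ps),'both')
    for c in D:
        P=pts(c,[.3,-.06,.005],[.75,.13,.02]); print(c,'base',cv2.minAreaRect(P[:,:2].astype(np.float32)*1000)); 
        P=pts(c,[.62,-.0,.19],[.76,.15,.34]); print('upright',len(P),P[:,:2].mean(0) if len(P) else '')
E
python3 fit.py
```

```text
top handle 106 ((542.5438232421875, -125.16230010986328), (70.32970428466797, 14.762999534606934), 14.200725555419922) 0.1026145526354918
top handle top 84 ((541.705322265625, -126.44215393066406), (67.58893585205078, 14.30969524383545), 11.292323112487793)
side handle 190 ((542.2000122070312, -126.50663757324219), (74.0090560913086, 14.972808837890625), 12.998136520385742) 0.10110649604141986
side handle top 111 ((542.9003295898438, -126.4512939453125), (72.60197448730469, 14.654597282409668), 12.404624938964844)
top boxrails 1956 ((477.6695556640625, -150.94065856933594), (261.1726989746094, 292.08209228515625), 13.065424919128418)
side boxrails 2445 ((477.12628173828125, -148.5452423095703), (261.6618957519531, 288.1951599121094), 12.655563354492188)
top rod 360
[ 0.43290249 -0.21443087] yaw deg 12.102708272345675 t range [-0.10139323 -0.10025494  0.09604973  0.09704978] ends [[0.45416108 0.2008604 ]
 [0.41255457 0.39489268]] z med grip [0.06781691 0.07466433 0.0759397 ]
side rod 326
[ 0.42797325 -0.24491905] yaw deg 13.761925002349733 t range [-0.10513237 -0.10408711  0.09561677 
[... 223 characters left out ...]
05009959] mouth if centred [0.50398558 0.05973733 0.14016723]
side 624 [ 0.4955 -0.0339  0.2795  0.0255  0.1229] deg 16.013689759575684 0.008908517943828813
 t [0.00267543 0.08885787] mouth if centred [0.48477566 0.00352403 0.14539771]
both 1127 [0.5125 0.0214 0.2798 0.0248 0.1163] deg 16.028517481497108 0.004359280080567097
 t [-0.03613943  0.0504098 ] mouth if centred [0.50178202 0.05886755 0.1388388 ]
top base ((523.934814453125, 39.225982666015625), (440.9349060058594, 179.72830200195312), 0.3762444257736206)
upright 54 [0.64220364 0.07889514]
side base ((569.905029296875, 78.0602798461914), (302.89984130859375, 150.42935180664062), 28.744192123413086)
upright 189 [0.64261892 0.07640746]
```

```bash
cat >> h.py <<'E'
def az(T): return np.degrees(np.arctan2(T[1,2],T[0,2]))
def go(p,jaw=None,flip=None):
    """print delta in tool cm and roll deg for target pos p, jaw azimuth deg (mod 180)"""
    s=get_state(); T=tool(s); d=T[:3,:3].T@(np.array(p)-T[:3,3])*100
    out=[np.round(d,2)]
    a=az(T)
    if jaw is not None:
        for k in(0,180,-180,360,-360):
            # find sign numerically
            def azr(r): return np.degrees(np.arctan2(*((T[:3,:3]@R.from_euler('x',r,degrees=True).as_matrix())[[1,0],2])))
            sg=np.sign((azr(1)-a+180)%360-180)
            r=sg*((jaw+k-a))
            if abs(r)<190: out.append(round(r,1))
    print('pos',np.round(s['eef_pos'],4),'az',round(a,2),'q',np.round(s['q'],2),'w',round(s['width'],4),'F',np.round(s['force'],1),'t',round(s['t'],2)); print('  delta',*out)
E
python3 - <<'E'
from h import *
T=tool();print(np.round(T,3))
go([.44,.08,.244],102.6)
go([.5425,-.1265,.20],102.6)
go([.5425,-.1265,.09],102.6)
E
```

```text
[[-0.     0.929 -0.371  0.25 ]
 [ 0.    -0.371 -0.929  0.627]
 [-1.    -0.     0.     0.244]
 [ 0.     0.     0.     1.   ]]
pos [0.2502 0.6269 0.2436] az -111.76 q [ 1.48  0.36  0.01 -0.   -1.22 -0.29] w 0.0872 F [-0.8  0.1  0.4] t 1.15
  delta [-4.000e-02  3.790e+01  4.376e+01] -34.4 145.6
pos [0.2502 0.6269 0.2436] az -111.76 q [ 1.48  0.36  0.01 -0.   -1.22 -0.29] w 0.0872 F [-0.8  0.1  0.4] t 1.15
  delta [ 4.36 55.07 59.13] -34.4 145.6
pos [0.2502 0.6269 0.2436] az -111.76 q [ 1.48  0.36  0.01 -0.   -1.22 -0.29] w 0.0872 F [-0.8  0.1  0.4] t 1.15
  delta [15.36 55.07 59.13] -34.4 145.6
```

step_arm(deltas=[[0,2.7,3.1,-3.5,0.3],[0,5.4,6.2,-7,0.3],[0,8.1,9.3,-10.5,0.3],[0,10.8,12.4,-14,0.3],[0,13.5,15.6,-17.5,0.3],[0,16.2,18.7,-21,0.3],[0,18.9,21.8,-24.5,0.3],[0,21.6,24.9,-28,0.3],[0,24.3,28,-31.5,0.3],[0,27,31.1,-34.4,0.3]], squeeze=20)

```text
t: 1.98
eef_pos: [0.3859, 0.236, 0.244]
ee_rot: [2.252, 1.57, 0.906]
force: [1.4, 1.0, -0.3]
width: 0.061
```

```bash
python3 - <<'E'
from h import *
go([.44,.08,.23],102.6)
go([.5425,-.1265,.15],102.6)
f=grab_frame('wrist');save(f,'w1')
E
```

```text
pos [0.3859 0.236  0.244 ] az -77.15 q [ 0.99 -0.02 -0.45  0.   -1.13  0.81] w 0.061 F [ 1.4  1.  -0.3] t 1.98
  delta [ 1.39  1.81 16.42] -179.7 0.3 180.3
pos [0.3859 0.236  0.244 ] az -77.15 q [ 0.99 -0.02 -0.45  0.   -1.13  0.81] w 0.061 F [ 1.4  1.  -0.3] t 1.98
  delta [ 9.38  7.2  38.84] -179.7 0.3 180.3
```

View pics/w1.png

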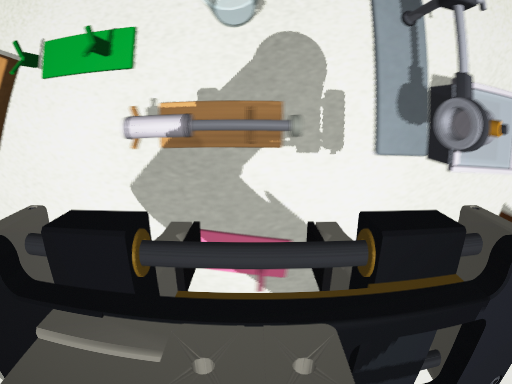

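```bash
cat >> h.py <<'E'
def wcloud(f,T):
    z=f['range_z']; v,u=np.mgrid[0:384,0:512]
    a=(u-f['cx'])/f['fx']; b=(v-f['cy'])/f['fy']; th=np.hypot(a,b)+1e-9
    k=np.tan(th)/th
    P=np.stack([a*k*z,b*k*z,z],-1); M=T@np.array(f['hand_eye'])
    return P@M[:3,:3].T+M[:3,3]
E
cat > w.py <<'E'
from h import *
import pickle,fit
T=tool(); f=grab_frame('wrist'); C=wcloud(f,T); pickle.dump((f,C),open('wrist.pkl','wb')); fit.D={'wrist':(f,C)}
from fit import pts
P=pts('wrist',[.36,.18,.053],[.52,.42,.085])
c=P.copy(); print(len(P))
b=np.polyfit(P[:,1]-.3,P[:,0],1); print(b,'yaw',np.degrees(np.arctan(-b[0])))
d=np.array([b[0],1])/np.hypot(b[0],1); t=(P[:,:2]-[b[1],.3])@d; n=np.array([d[1],-d[0]]); s=(P[:,:2]-[b[1],.3])@n
for lo in np.arange(-.11,.11,.01):
    m=(t>lo)&(t<lo+.01); 
    if m.sum()>5: print(round(lo,2),m.sum(),'s',np.round([s[m].min(),s[m].max(),(s[m].min()+s[m].max())/2],4),'zmax',np.round(np.percentile(P[m,2],95),4))
print('ends',[b[1],.3]+np.outer([t.min(),t.max()],d))
P=pts('wrist',[.47,-.02,.085],[.555,.12,.18]); fit.sl(P,'w')
E
python3 w.py
```

```text
top handle 106 ((542.5438232421875, -125.16230010986328), (70.32970428466797, 14.762999534606934), 14.200725555419922) 0.1026145526354918
top handle top 84 ((541.705322265625, -126.44215393066406), (67.58893585205078, 14.30969524383545), 11.292323112487793)
side handle 190 ((542.2000122070312, -126.50663757324219), (74.0090560913086, 14.972808837890625), 12.998136520385742) 0.10110649604141986
side handle top 111 ((542.9003295898438, -126.4512939453125), (72.60197448730469, 14.654597282409668), 12.404624938964844)
top boxrails 1956 ((477.6695556640625, -150.94065856933594), (261.1726989746094, 292.08209228515625), 13.065424919128418)
side boxrails 2445 ((477.12628173828125, -148.5452423095703), (261.6618957519531, 288.1951599121094), 12.655563354492188)
top rod 360
[ 0.43290249 -0.21443087] yaw deg 12.102708272345675 t range [-0.10139323 -0.10025494  0.09604973  0.09704978] ends [[0.45416108 0.2008604 ]
 [0.41255457 0.39489268]] z med grip [0.06781691 0.07466433 0.0759397 ]
side rod 326
[ 0.42797325 -0.24491905] yaw deg 13.761925002349733 t range [-0.10513237 -0.10408711  0.09561677 
[... 677 characters left out ...]
0.0058  0.0053 -0.0003] zmax 0.0675
0.01 105 s [-0.0057  0.0088  0.0016] zmax 0.0677
0.02 248 s [-0.0136  0.0133 -0.0002] zmax 0.0743
0.03 198 s [-0.0132  0.0126 -0.0003] zmax 0.0741
0.04 199 s [-0.0119  0.0128  0.0004] zmax 0.0741
0.05 189 s [-0.0128  0.0121 -0.0003] zmax 0.0739
0.06 186 s [-0.0126  0.0123 -0.0002] zmax 0.0738
0.07 181 s [-0.0134  0.0118 -0.0008] zmax 0.0741
0.08 276 s [-0.0251  0.0238 -0.0006] zmax 0.0737
0.09 203 s [-0.0249  0.023  -0.001 ] zmax 0.0739
ends [[0.45430394 0.20222668]
 [0.41366482 0.39792958]]
w 3360 [0.5167 0.0187 0.3034 0.0224 0.1189] deg 17.382786578697086 0.00578323870627903
 t [-0.02174046  0.05531351] mouth if centred [0.50503984 0.05589098 0.14139763]
```

step_arm(deltas=[[0,0.8,3.9,0.2,0.3],[0,1.5,7.8,0.2,0.3],[0,2.2,11.7,0.2,0.3],[0,2.9,15.6,0.2,0.3],[0,3.6,19.5,0.2,0.3],[0,4.3,23.4,0.2,0.3],[0,5,27.3,0.2,0.3],[0,5.8,31.2,0.2,0.3],[2,6.5,35.1,0.2,0.3],[4,7.2,38.8,0.2,0.3]])

```text
t: 2.92
eef_pos: [0.5413, -0.1236, 0.2062]
ee_rot: [1.397, 1.567, 0.043]
force: [1.3, 0.7, -1.3]
width: 0.0613
```

```bash
sed -i '/^# handle/,/^# sleeve/{/^# sleeve/!d}' fit.py; python3 - <<'E'
from h import *
import pickle,fit
from fit import pts
go([.5425,-.1265,.09],102.6)
T=tool(); f=grab_frame('wrist'); C=wcloud(f,T); save(f,'w2'); fit.D={'w':(f,C)}
P=pts('w',[.42,-.22,.09],[.62,-.05,.105]); print(len(P),cv2.minAreaRect(P[:,:2].astype(np.float32)*1000))
pickle.dump((f,C),open('wrist2.pkl','wb'))
E
```

```text
pos [ 0.5413 -0.1236  0.2062] az -77.57 q [ 0.13  0.19 -0.31  0.   -1.07  1.66] w 0.0613 F [ 1.3  0.7 -1.3] t 2.92
  delta [1.162e+01 1.000e-02 3.000e-01] -180.2 -0.2 179.8
1219 ((543.3452758789062, -124.47514343261719), (68.4487533569336, 14.010831832885742), 12.84610366821289)
```

View pics/w2.png

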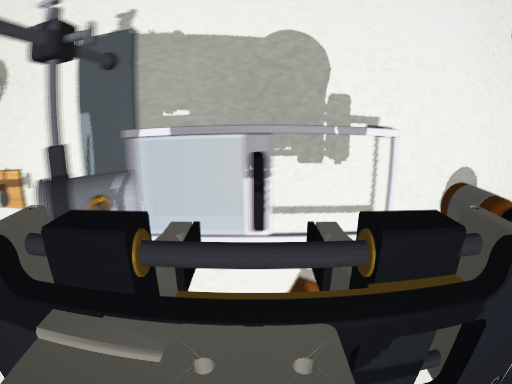

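step_arm(deltas=[[4,0,0.1,0,0.3],[8,0,0.1,0,0.3],[11.6,0,0.1,0,0.3],[11.6,0,0.1,0,0.3],[11.6,0,0.1,0,1],[11.6,0,0.1,0,1],[11.6,0,0.1,0,1],[11.6,0,0.1,0,1],[11.6,0,0.1,0,1],[11.6,0,0.1,0,1]])

```text
t: 3.8
eef_pos: [0.5405, -0.1227, 0.0906]
ee_rot: [1.46, 1.568, 0.107]
force: [-1.3, -0.2, 0.4]
width: 0.0269
```

step_arm(deltas=[[0,0,0,0,1],[0,0,0,0,1],[0,0,0,0,1],[0,0,1.5,0,1],[0,0,3.5,0,1],[0,0,5.5,0,1],[0,0,7.5,0,1],[0,0,9.5,0,1],[0,0,11,0,1],[0,0,12.2,0,1]])

```text
t: 4.63
eef_pos: [0.5672, -0.2431, 0.09]
ee_rot: [1.21, 1.569, -0.143]
force: [1.1, 2.5, 4.2]
width: 0.0141
```

step_arm(deltas=[[0,0,0.3,0,1],[0,0,0.3,0,1],[0,0,0.3,0,1],[0,0,0.3,0,0.3],[0,0,0.3,0,0.3],[0,0,0.3,0,0.3],[0,0,0.3,0,0.3],[-4,0,0.3,0,0.3],[-8,0,0.3,0,0.3],[-12,0,0.3,0,0.3]])

```text
t: 5.47
eef_pos: [0.5658, -0.2447, 0.2099]
ee_rot: [-1.888, 1.568, 3.042]
force: [1.9, -0.7, -0.3]
width: 0.0549
```

```bash
python3 - <<'E'
from h import *
import pickle,fit
from fit import pts
go([.4228,.3539,.2],11.9)
go([.39,.21,.25],11.9)
T=tool(); f=grab_frame('wrist'); C=wcloud(f,T); save(f,'w3'); fit.D={'w':(f,C)}
P=pts('w',[.38,-.4,.085],[.65,-.05,.105]); print(len(P),cv2.minAreaRect(P[:,:2].astype(np.float32)*1000))
f=grab_frame('top'); save(f,'top3'); C=cloud(f);fit.D={'w':(f,C)}
P=pts('w',[.38,-.4,.085],[.65,-.05,.105]); print(len(P),cv2.minAreaRect(P[:,:2].astype(np.float32)*1000))
E
```

```text
pos [ 0.5658 -0.2447  0.2099] az -77.55 q [-0.09  0.29 -0.17 -0.   -1.12  1.88] w 0.0549 F [ 1.9 -0.7 -0.3] t 5.47
  delta [  1.04  -1.06 -61.53] -89.5 90.5
pos [ 0.5658 -0.2447  0.2099] az -77.55 q [-0.09  0.29 -0.17 -0.   -1.12  1.88] w 0.0549 F [ 1.9 -0.7 -0.3] t 5.47
  delta [ -3.95  -7.38 -48.19] -89.5 90.5
1415 ((585.7787475585938, -318.05633544921875), (69.71534729003906, 164.0363311767578), 12.149749755859375)
59 ((498.4911193847656, -284.83349609375), (119.8264389038086, 250.71800231933594), 51.06733322143555)
```

View pics/w3.png

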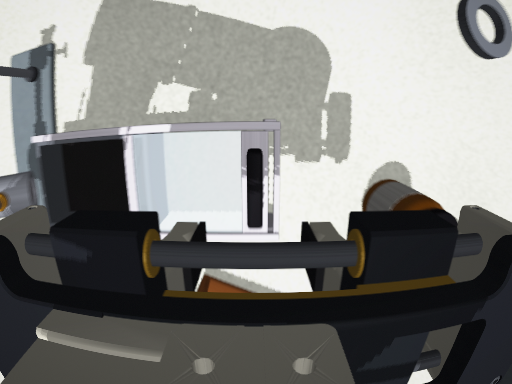

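step_arm(deltas=[[-2,-0.7,-2.5,0,0.3],[-4,-1.5,-6,6,0.3],[-4,-2.2,-10,13,0.2],[-4,-3,-14,20,0.1],[-4,-3.8,-18,27,0],[-4,-4.5,-22,34,0],[-4,-5.2,-26,41,0],[-4,-6,-30,48,0],[-4,-6.7,-34,55,0],[-4,-7.4,-38,62,0]])

```text
t: 6.4
eef_pos: [0.4279, 0.0729, 0.2493]
ee_rot: [-2.316, 1.571, 1.656]
force: [1.3, 0.3, 0.0]
width: 0.0877
```

```bash
python3 - <<'E'
from h import *
go([.4228,.3539,.16],11.9)
f=grab_frame('wrist');save(f,'w4')
E
```

```text
pos [0.4279 0.0729 0.2493] az -132.44 q [ 0.63 -0.06 -0.48 -0.   -1.15  0.2 ] w 0.0877 F [1.3 0.3 0. ] t 6.4
  delta [  8.94 -19.34 -20.39] -144.3 35.7
```

View pics/w4.png

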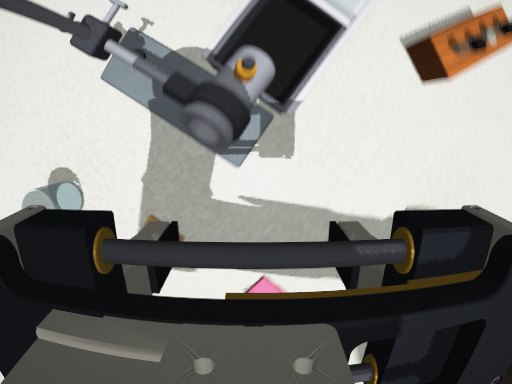

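```bash
python3 - <<'E'
from h import *
import pickle
for i in range(3):
    T=tool(); f=grab_frame('wrist'); 
go([.4228,.3539,.16],11.9)
T=tool(); f=grab_frame('wrist'); C=wcloud(f,T); pickle.dump((f,C),open('wrist4.pkl','wb')); save(f,'w4b')
E
cat > fs.py <<'E'
import fit,pickle,sys
from h import *
from scipy.optimize import least_squares
f,C=pickle.load(open(sys.argv[1],'rb')); 
# region: near sleeve; metal-bright lower part & robust joint fit
m=(f['range_z']>0)&np.all((C>[.46,-.03,.09])&(C<[.56,.1,.17]),-1); P=C[m]
# exclude clamp ring by robust
best=None
for w0 in (.15,.2,.25,.3):
    def res(p):
        x,y,w,z=p; u=np.array([-np.sin(w)*np.cos(np.pi/6),np.cos(w)*np.cos(np.pi/6),.5]); d=P-[x,y,z]; t=d@u
        return np.linalg.norm(d-np.outer(t,u),axis=1)-.0225
    r=least_squares(res,[.513,.02,w0,.1175],loss='cauchy',f_scale=.001)
    if best is None or r.cost<best.cost: best=r
r=best; x,y,w,z=r.x; e=res(r.x); g=np.abs(e)<.002
u=np.array([-np.sin(w)*np.cos(np.pi/6),np.cos(w)*np.cos(np.pi/6),.5]); t=(P-[x,y,z])@u
print(len(P),g.sum(),np.round(r.x,4),np.degrees(w),'t in',np.percentile(t[g],[0.5,99.5]))
# height constraint: point of axis at z=.1175
k=(.1175-z)/.5; c=np.array([x,y,z])+k*u; print('centre by height',np.round(c,4),'mouth',np.round(c+.045*u,4),'exit',np.round(c-.045*u,4))
# rim plane: points with t max
rim=(np.abs(e-.003)<.0025)&(t>t[g].max()-.02); print('rim t',np.percentile(t[(np.abs(e)<.004)],[99,99.9]), rim.sum())
E
python3 fs.py wrist4.pkl;python3 fs.py wrist.pkl; python3 fs.py wrist2.pkl
```

```text
pos [0.4287 0.0726 0.2494] az -131.91 q [ 0.62 -0.06 -0.48 -0.   -1.15  0.21] w 0.0872 F [ 0.2  0.5 -0.2] t 6.6
  delta [  8.94 -19.23 -20.54] -143.8 36.2
6343 2419 [ 1.0025 -1.4966  0.3117 -0.7997] 17.8581905335761 t in [1.80418092 1.89221855]
centre by height [0.5153 0.0155 0.1175] mouth [0.5034 0.0526 0.14  ] exit [ 0.5273 -0.0216  0.095 ]
rim t [1.89208539 1.89246926] 687
3414 1076 [-0.4489  3.0818  0.3048  1.9736] 17.46555181394496 t in [-3.73787259 -3.65300983]
centre by height [0.516  0.0152 0.1175] mouth [0.5043 0.0524 0.14  ] exit [ 0.5277 -0.022   0.095 ]
rim t [-3.65343681 -3.65252898] 495
4263 2095 [0.4484 0.7036 0.0948 0.5104] 5.432965080281357 t in [-0.82903338 -0.73924087]
centre by height [0.5128 0.0262 0.1175] mouth [0.5091 0.065  0.14  ] exit [ 0.5165 -0.0126  0.095 ]
rim t [-0.73955215 -0.7377191 ] 295
```

View pics/w4b.png

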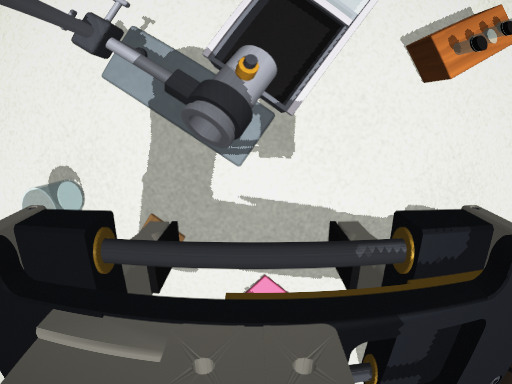

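```bash
cat > fb.py <<'E'
import pickle,sys
from h import *
f,C=pickle.load(open(sys.argv[1],'rb')); g=f['range_z']>0
col=f['pixels'].astype(int); m=g&(np.abs(C[...,2]-.012)<.006)&np.all((C[...,:2]>[.4,-.06])&(C[...,:2]<[.78,.16]),-1)
dark=col.max(-1)<140; m&=dark
m=cv2.morphologyEx(m.astype(np.uint8),cv2.MORPH_OPEN,np.ones((5,5)))>0
n,l,s,_=cv2.connectedComponentsWithStats(m.astype(np.uint8)); k=[i for i in range(1,n) if s[i,4]>200]; print(s[k])
M=np.isin(l,k); P=C[M]; print('z',np.median(P[:,2]),cv2.minAreaRect(P[:,:2].astype(np.float32)*1000))
o=f['pixels'][:,:,::-1].copy(); o[M]=(0,0,255); cv2.imwrite('pics/%s.png'%sys.argv[2],cv2.resize(o[:250],None,fx=1.5,fy=1.5))
E
python3 fb.py wrist4.pkl base4
```

```text
[[ 222   21   81   82 2063]
 [ 124   29   22   19  318]
 [ 147   49   66   33  946]
 [ 148   79   38   51  932]
 [ 252  104   21   27  314]
 [ 215  147   35    8  211]]
z 0.012336524976759938 ((576.9938354492188, 29.71404266357422), (233.646240234375, 170.96487426757812), 13.602465629577637)
```

View pics/base4.png

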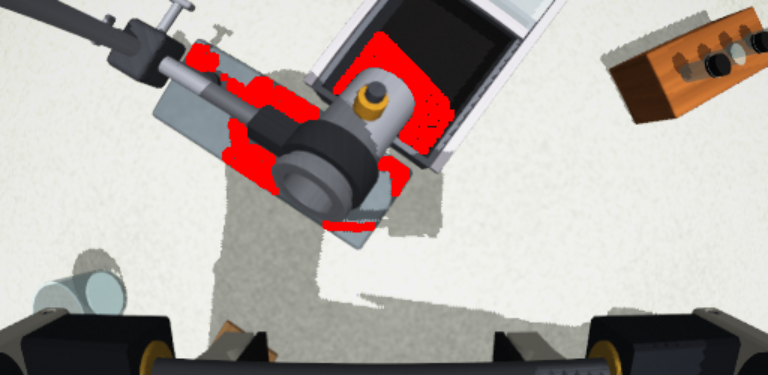

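```bash
cat >> h.py <<'E'
def wray(f,T,u,v):
    a=(u-f['cx'])/f['fx']; b=(v-f['cy'])/f['fy']; th=np.hypot(a,b)
    d=np.array([np.sin(th)*a/th,np.sin(th)*b/th,np.cos(th)]); M=T@np.array(f['hand_eye']); return M[:3,3],M[:3,:3]@d
def wplane(f,T,u,v,z):
    o,d=wray(f,T,u,v); return o+d*(z-o[2])/d[2]
E
python3 - <<'E'
from h import *
import pickle
f,C=pickle.load(open('wrist4.pkl','rb')); T=tool()
print(T[:3,3])
c=np.array([wplane(f,T,u/1.5,v/1.5,.012) for u,v in [(362,247),(412,172),(153,113),(203,40)]]); print(np.round(c,4))
q=np.array([[-.05,.072],[-.05,-.012],[.185,.072],[.185,-.012]])
A=c[:,:2]-c[:,:2].mean(0);B=q-q.mean(0); w=np.arctan2((B[:,0]*A[:,1]-B[:,1]*A[:,0]).sum(),(B*A).sum()); Rm=np.array([[np.cos(w),-np.sin(w)],[np.sin(w),np.cos(w)]])
o=c[:,:2].mean(0)-Rm@q.mean(0); print('yaw',np.degrees(w),'origin',o,'res',np.round(A-B@Rm.T,4))
h=.045*np.cos(np.pi/6); print('mouth',o+Rm@[0,h],'exit',o+Rm@[0,-h])
print('rim px', wplane(f,T,312/1.5,186/1.5,.14))
cv2.imwrite('pics/sl.png',cv2.resize(f['pixels'][60:160,150:290,::-1],None,fx=5.5,fy=5.5,interpolation=cv2.INTER_CUBIC))
E
```

```text
[0.42903406 0.07186578 0.24931606]
[[0.445  0.0791 0.012 ]
 [0.4645 0.0045 0.012 ]
 [0.6696 0.1357 0.012 ]
 [0.6837 0.0564 0.012 ]]
yaw 13.58240304619414 origin [0.50710359 0.02394156] res [[ 0.0034 -0.003 ]
 [ 0.0032  0.004 ]
 [-0.0005 -0.0016]
 [-0.0061  0.0007]]
mouth [0.49795147 0.06182281] exit [ 0.51625572 -0.01393968]
rim px [0.50135942 0.05901771 0.14      ]
```

View pics/sl.png

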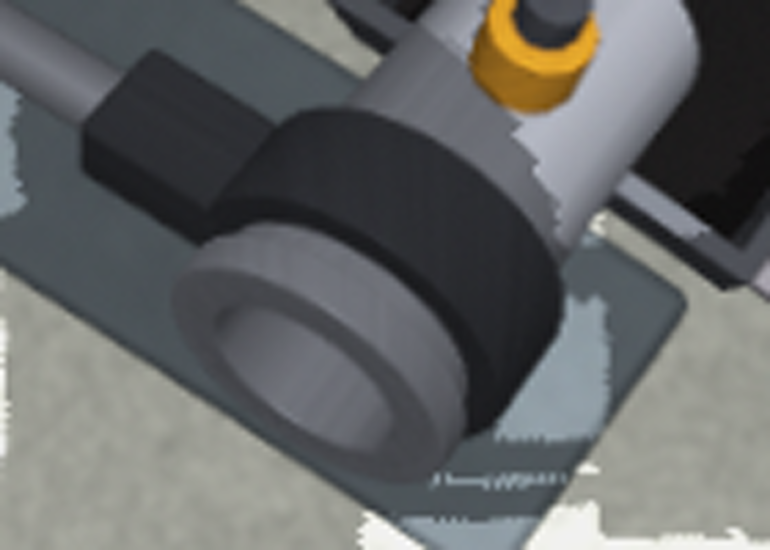

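```bash
cat > fm.py <<'E'
import sys,pickle
from h import *
from scipy.optimize import least_squares
def run(name,tag=None):
    f,C=pickle.load(open(name,'rb'))
    m=(f['range_z']>0)&np.all((C>[.46,.0,.11])&(C<[.56,.1,.175]),-1); P=C[m]
    for w in np.radians([13,15,17]):
        u=np.array([-np.sin(w)*np.cos(np.pi/6),np.cos(w)*np.cos(np.pi/6),.5]); t=P@u
        h,e=np.histogram(t,np.arange(t.min(),t.max()+.001,.001)); k=np.argmax(np.where(h>0,h,0)[-25:])+max(len(h)-25,0)
        t0=e[k]+.0005; Q=P[np.abs(t-t0)<.002]
        ex=np.array([np.cos(w),np.sin(w),0]); ey=np.cross(u,ex)
        a=Q@ex;b=Q@ey
        # annulus fit: cost outside 16.5..25.5
        def res(p):
            r=np.hypot(a-p[0],b-p[1]); return np.maximum(0,r-.0255)+np.maximum(0,.0165-r)
        r=least_squares(lambda p:res(p),[np.median(a),np.median(b)],loss='soft_l1',f_scale=.001)
        c=r.x[0]*ex+r.x[1]*ey+t0*u; print(name,round(np.degrees(w)),h[-25:].max(),len(Q),'mouth',np.round(c,4),'cost',r.cost*1e6, res(r.x).mean())
        # plane normal
    Qc=Q-Q.mean(0); n=np.linalg.svd(Qc,full_matrices=False)[2][2]; n*=np.sign(n[2]); print('  normal',np.round(n,3),'yaw',np.degrees(np.arctan2(-n[0],n[1])),'elev',np.degrees(np.arcsin(n[2])))
for n in sys.argv[1:]: run(n)
E
python3 fm.py wrist4.pkl wrist.pkl wrist2.pkl; python3 - <<'E'
from h import *
import pickle
f,C=pickle.load(open('wrist4.pkl','rb')); print(wplane(f,tool(),206.4,128.2,.14), wplane(f,tool(),205.5,129.4,.14))
E
```

```text
wrist4.pkl 13 412 916 mouth [0.5097 0.0541 0.1395] cost 2469.815113434545 0.0031050041181506977
wrist4.pkl 15 508 839 mouth [0.5001 0.0642 0.1414] cost 1.8597851934127778 9.983976704469442e-06
wrist4.pkl 17 312 881 mouth [0.5002 0.0637 0.1412] cost 2.1940088043380106 1.102751427750388e-05
  normal [-0.216  0.835  0.507] yaw 14.479630540364484 elev 30.44356846177808
wrist.pkl 13 460 1109 mouth [0.5    0.0645 0.1409] cost 1.3301276558633814 7.13913722982529e-06
wrist.pkl 15 420 1070 mouth [0.4999 0.0648 0.1412] cost 1.0864483782822458 6.325478564181335e-06
wrist.pkl 17 385 1059 mouth [0.5    0.0644 0.1409] cost 1.2961064327589427 7.59413076775545e-06
  normal [-0.218  0.838  0.5  ] yaw 14.560790042488593 elev 29.9977131982894
wrist2.pkl 13 92 326 mouth [0.539  0.0414 0.1541] cost 432.69367584553436 0.0016774146516914334
wrist2.pkl 15 89 336 mouth [0.5378 0.0436 0.1567] cost 501.0270607272291 0.0018577684862542518
wrist2.pkl 17 88 326 mouth [0.538  0.0431 0.1564] cost 431.9704338409079 0.0016744428661752463
  normal [-0.257  0.833  0.491] yaw 17.121879405736877 elev 29.380850534834817
[0.49967852 0.06245314 0.14      ] [0.49946018 0.06371445 0.14      ]
```

step_arm(deltas=[[0,-2.4,-2.5,4,0],[0,-4.8,-5.1,8,0],[0,-7.2,-7.7,13,0],[0,-9.6,-10.3,18,0],[1,-12,-12.9,23,0],[3,-14.4,-15.4,28,0],[5,-16.8,-18,32,0],[7,-19.2,-20.5,36.2,0],[9,-19.2,-20.5,36.2,0],[9,-19.2,-20.5,36.2,0]])

```text
t: 7.48
eef_pos: [0.4237, 0.351, 0.1544]
ee_rot: [0.708, 1.563, -2.231]
force: [-1.3, -1.0, -0.3]
width: 0.0874
```

```bash
sed -i 's/^P=pts(.wrist.,\[.47.*$//' w.py; python3 - <<'E'
from h import *
go([.4228,.3539,.059],11.8)
E
python3 w.py | grep -v ' s \['; python3 - <<'E'
from h import *
import pickle
f,C=pickle.load(open('wrist.pkl','rb')); save(f,'w5')
E
```

```text
pos [0.4237 0.351  0.1544] az -168.36 q [ 1.05  0.24 -0.38 -0.   -0.96 -0.84] w 0.0874 F [-1.3 -1.  -0.3] t 7.48
  delta [ 9.53 -0.35 -0.03] -180.2 -0.2 179.8
5553
[-0.21054755  0.43371787] yaw 11.88982311083303
ends [[0.45420583 0.20269197]
 [0.4150824  0.38850956]]
```

View pics/w5.png

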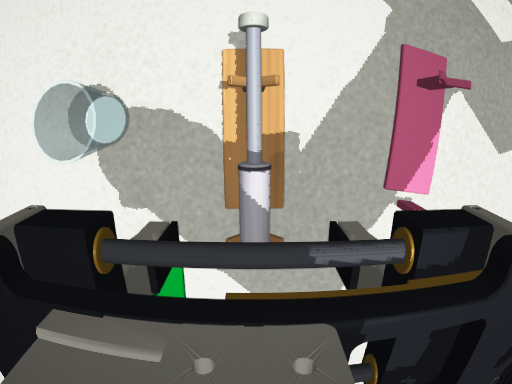

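step_arm(deltas=[[4,-0.35,0,0,0],[7,-0.35,0,0,0],[9.5,-0.35,0,0,0],[9.5,-0.35,0,0,0.3],[9.5,-0.35,0,0,1],[9.5,-0.35,0,0,1],[9.5,-0.35,0,0,1],[9.5,-0.35,0,0,1],[9.5,-0.35,0,0,1],[9.5,-0.35,0,0,1]], squeeze=6)

```text
t: 8.37
eef_pos: [0.424, 0.3564, 0.0653]
ee_rot: [-2.32, 1.569, 1.025]
force: [0.5, 0.2, -0.0]
width: 0.0465
```

```bash
python3 - <<'E'
from h import *
go([.4228,.3539,.059],11.8)
E
```

```text
pos [0.424  0.3564 0.0653] az -168.35 q [ 1.05  0.34 -0.48  0.   -0.75 -0.85] w 0.0465 F [ 0.5  0.2 -0. ] t 8.37
  delta [0.63 0.22 0.17] -180.1 -0.1 179.9
```

step_arm(deltas=[[0.6,0.2,0.1,0,0.6],[0.6,0.2,0.1,0,1],[0.6,0.2,0.1,0,1],[0.6,0.2,0.1,0,1],[0.6,0.2,0.1,0,1],[0.6,0.2,0.1,0,1],[0.6,0.2,0.1,0,1],[0.6,0.2,0.1,0,1],[0.6,0.2,0.1,0,1],[0.6,0.2,0.1,0,1]], squeeze=6)

```text
t: 9.2
eef_pos: [0.4221, 0.3531, 0.0578]
ee_rot: [0.539, 1.568, -2.4]
force: [-5.1, -0.8, 1.1]
width: 0.0258
```

step_arm(deltas=[[-0.5,0,0,0,1],[-1.05,0.05,0,0,1],[-1.55,0.1,0,0,1],[-2.1,0.2,0,0,1],[-2.6,0.35,0,0,1],[-3.1,0.5,0,0,1],[-3.6,0.65,0,0,1],[-4.05,0.85,0,0,1],[-4.55,1.1,0,0,1],[-5,1.35,0,0,1]], squeeze=4)

```text
t: 10.03
eef_pos: [0.426, 0.3405, 0.1089]
ee_rot: [-2.293, 1.57, 1.052]
force: [0.6, -0.4, -2.4]
width: 0.0257
```

```bash
python3 - <<'E'
from h import *
import pickle
go([.4228,.3539,.059],11.8)
T=tool();f=grab_frame('wrist');save(f,'w6'); C=wcloud(f,T); pickle.dump((f,C),open('wrist6.pkl','wb'))
f=grab_frame('side');cv2.imwrite('pics/side6.png',cv2.resize(f['pixels'][100:250,130:330,::-1],None,fx=3.5,fy=3.5,interpolation=cv2.INTER_CUBIC))
E
```

```text
pos [0.426  0.3405 0.1089] az -168.35 q [ 1.03  0.28 -0.45 -0.   -0.84 -0.83] w 0.0257 F [ 0.6 -0.4 -2.4] t 10.03
  delta [ 4.99 -1.38  0.04] -180.2 -0.2 179.8
```

View pics/w6.png

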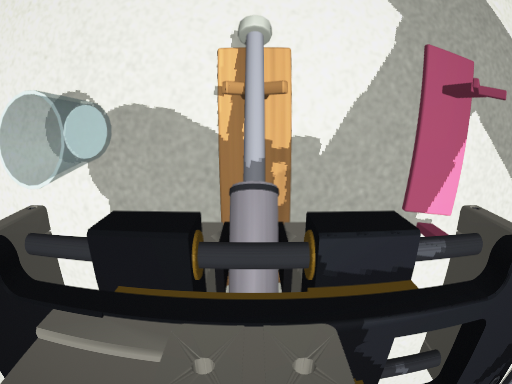

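View pics/side6.png

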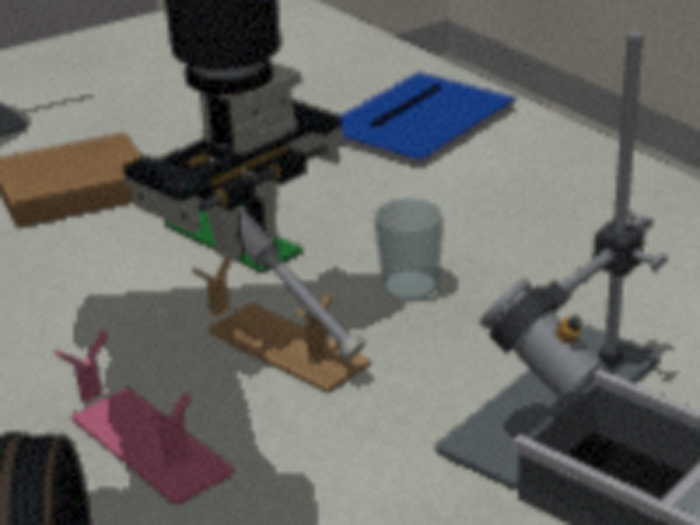

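step_arm(deltas=[[0,0,0,0,1],[0,0,0,0,1],[0,0,0,0,1],[0,0,0,0,1],[-1.5,0,0,0,1],[-3.5,0,0,0,1],[-6,0,0,0,1],[-9,0,0,0,1],[-12,0,0,0,1],[-12,0,0,0,1]], squeeze=45)

```text
t: 10.97
eef_pos: [0.4281, 0.3428, 0.2344]
ee_rot: [-2.55, 1.562, 0.796]
force: [1.8, -0.3, -1.0]
width: 0.0252
```

```bash
cat > rod.py <<'E'
from h import *
import pickle,sys
def rod(save_as=None):
    T=tool(); f=grab_frame('wrist')
    if save_as: save(f,save_as)
    C=wcloud(f,T); z=f['range_z']>0
    Q=(C-T[:3,3])@T[:3,:3]   # tool coords
    m=z&(np.abs(Q[...,2])<.02)&(Q[...,1]>.04)&(Q[...,1]<.17)&(Q[...,0]>-.02)&(Q[...,0]<.14)
    P=Q[m]; 
    # fit cylinder axis r=6 on shaft: y between .045 and .125 ; line x=a+b*y, z=c+d*y
    from scipy.optimize import least_squares
    def ax(p):
        o=np.array([p[0],0,p[2]]); d=np.array([p[1],1,p[3]]); n=d/np.linalg.norm(d); w=P-o; return np.linalg.norm(w-np.outer(w@n,n),axis=1)-.006, w@n
    r=least_squares(lambda p:ax(p)[0],[0,.577,0,0],loss='cauchy',f_scale=.0007)
    e,t=ax(r.x); p=r.x; n=np.array([p[1],1,p[3]]); n/=np.linalg.norm(n)
    g=np.abs(e)<.002; hd=(e>.003)&(e<.0075)&(t>t[g].max()-.02)
    tip_t=np.percentile(t[np.abs(e)<.0075],99.8); tip=np.array([p[0],0,p[2]])+tip_t*n
    print('inl',g.sum(),'dip deg',np.degrees(np.arcsin(n[0])),'lateral deg',np.degrees(np.arctan(p[3])),'axis at y=0: x',round(p[0]*1000,1),'z',round(p[2]*1000,1),'mm; tip_t',round(tip_t,4),'t shaft',np.percentile(t[g],[1,99]))
    wt=T[:3,3]+T[:3,:3]@tip; wn=T[:3,:3]@n
    print(' tip world',np.round(wt,4),'dir',np.round(wn,4),'yaw',np.degrees(np.arctan2(wn[0],-wn[1])))
    return T,tip,n,wt,wn
if __name__=='__main__': rod(sys.argv[1] if len(sys.argv)>1 else None)
E
python3 rod.py w7; python3 -c "
from h import *
go([.4228,.3539,.2],14.5)"
```

```text
inl 2091 dip deg 29.479570064929423 lateral deg 0.06587104390450865 axis at y=0: x -14.4 z -0.4 mm; tip_t 0.1597 t shaft [0.04987749 0.15733172]
 tip world [0.4569 0.2071 0.1695] dir [ 0.1789 -0.8494 -0.4965] yaw 11.891716267787242
pos [0.4271 0.3422 0.2315] az -168.33 q [ 1.03  0.15 -0.29  0.   -1.12 -0.83] w 0.0248 F [ 0.9  0.  -2.3] t 11.02
  delta [ 3.16 -1.22  0.19] -182.8 -2.8 177.2
```

View pics/w7.png

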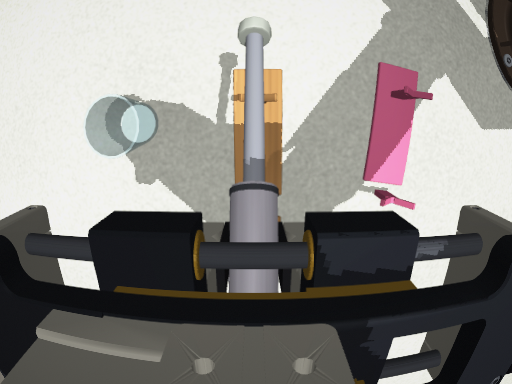

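```bash
python3 rod.py; python3 rod.py w8; python3 - <<'E'
from h import *
import pickle
T=tool(); f=grab_frame('wrist'); C=wcloud(f,T); Q=(C-T[:3,3])@T[:3,:3]
for v in range(20,245,20):
    print(v,np.round(Q[v,255]*1000,1), np.round(C[v,255],4))
E
```

```text
inl 2121 dip deg 29.354688641135006 lateral deg 0.25349779088680746 axis at y=0: x -14.2 z -0.7 mm; tip_t 0.1597 t shaft [0.04990778 0.15698257]
 tip world [0.4555 0.2062 0.1668] dir [ 0.1744 -0.8519 -0.4938] yaw 11.57052318997348
inl 2094 dip deg 29.475174086941383 lateral deg 0.17819637476423825 axis at y=0: x -14.3 z -0.6 mm; tip_t 0.1595 t shaft [0.04993977 0.15719561]
 tip world [0.4543 0.2053 0.1648] dir [ 0.1736 -0.8521 -0.4938] yaw 11.513291008182964
20 [ 60.6 135.9   0.7] [0.4522 0.2073 0.1672]
40 [ 59.2 120.6   0.7] [0.4492 0.2222 0.1686]
60 [ 52.3 105.    0.7] [0.4461 0.2376 0.1755]
80 [42.1 90.3  0.6] [0.4431 0.252  0.1857]
100 [34.9 77.3  0.6] [0.4406 0.2647 0.193 ]
120 [28.3 65.5  0.5] [0.4382 0.2763 0.1995]
140 [21.7 54.5  0.5] [0.436  0.287  0.2061]
160 [15.5 44.2  0.5] [0.434  0.2971 0.2123]
180 [12.1 34.   0.5] [0.4319 0.3071 0.2157]
200 [ 0.2 26.4  0.4] [0.4305 0.3146 0.2276]
220 [-5.1 17.8  0.4] [0.4287 0.323  0.2329]
240 [-10.4   9.4   0.4] [0.4271 0.3312 0.2383]
```

```bash
sed -i "s/\[0,.577,0,0\],loss='cauchy',f_scale=.0007)/[-1,.577,0,0],loss='cauchy',f_scale=.002,bounds=([-8,.1,-.02,-.2],[8,1.5,.02,.2]))/" rod.py; python3 rod.py; cat > ins.py <<'E'
from rod import *
M=np.array([.5,.064,.1405]); w=np.radians(14.5); u=np.array([-np.sin(w)*np.cos(np.pi/6),np.cos(w)*np.cos(np.pi/6),.5])
T,tip,n,wt,wn=rod()
d=wt-M; t=d@u; print('tip along axis',round(t,4),'offset perp',np.round(d-t*u,4))
# desired: after aligning yaw (roll about TCP), tip at M+s*u: TCP target
yaw=np.degrees(np.arctan2(wn[0],-wn[1])); dr=14.5-yaw
Rz=R.from_euler('z',dr,degrees=True).as_matrix(); off=Rz@(wt-T[:3,3])
print('need az',az(T)+dr)
for s in (.06,.03,0,-.027,-.09):
    go(M+s*u-off,az(T)+dr)
E
python3 ins.py
```

```text
inl 2018 dip deg 30.3223804916427 lateral deg 0.3057149270005363 axis at y=0: x -15.3 z -0.5 mm; tip_t 0.1602 t shaft [0.05050209 0.15786269]
 tip world [0.4529 0.2046 0.1617] dir [ 0.1688 -0.847  -0.5041] yaw 11.270734192154956
inl 2023 dip deg 30.304961340836122 lateral deg 0.0745863966670053 axis at y=0: x -15.2 z -0.2 mm; tip_t 0.1603 t shaft [0.05060912 0.15812216]
 tip world [0.4532 0.2044 0.1614] dir [ 0.1722 -0.8468 -0.5033] yaw 11.491562307824568
tip along axis 0.1383 offset perp [-0.0168  0.0244 -0.0483]
need az -165.35821157144952
pos [0.4254 0.34   0.2269] az -168.36 q [ 1.03  0.16 -0.3  -0.   -1.12 -0.83] w 0.0251 F [-0.1  0.  -2.1] t 11.27
  delta [-0.9   9.53 -0.76] -3.0 -183.0 177.0
pos [0.4254 0.34   0.2269] az -168.36 q [ 1.03  0.16 -0.3  -0.   -1.12 -0.83] w 0.0251 F [-0.1  0.  -2.1] t 11.27
  delta [ 0.61 12.12 -0.89] -3.0 -183.0 177.0
pos [0.4254 0.34   0.2269] az -168.36 q [ 1.03  0.16 -0.3  -0.   -1.12 -0.83] w 0.0251 F [-0.1  0.  -2.1] t 11.27
  delta [ 2.11 14.71 -1.02] -3.0 -183.0 177.0
pos [0.4254 0.34   0.2269] az -168.36 q [ 1.03  0.16 -0.3  -0.   -1.12 -0.83] w 0.0251 F [-0.1  0.  -2.1] t 11.27
  delta [ 3.46 17.04 -1.14] -3.0 -183.0 177.0
pos [0.4254 0.34   0.2269] az -168.36 q [ 1.03  0.16 -0.3  -0.   -1.12 -0.83] w 0.0251 F [-0.1  0.  -2.1] t 11.27
  delta [ 6.62 22.49 -1.42] -3.0 -183.0 177.0
```

```bash
sed -i "s/\[-1,.577,0,0\]/[-.001,.577,0,0]/; s/(\[-8,.1,/([-.009,.1,/; s/\[8,1.5,/[.009,1.5,/" rod.py; python3 ins.py
```

```text
inl 2731 dip deg 28.215417253115245 lateral deg -0.017851811966690202 axis at y=0: x -0.1 z -0.1 mm; tip_t 0.1529 t shaft [0.04326179 0.1422229 ]
 tip world [0.4526 0.208  0.1549] dir [ 0.1773 -0.864  -0.4713] yaw 11.59489803223311
tip along axis 0.1382 offset perp [-0.0175  0.0281 -0.0547]
need az -165.45637311137324
pos [0.4255 0.3401 0.227 ] az -168.36 q [ 1.03  0.16 -0.3  -0.   -1.12 -0.83] w 0.0248 F [-0.3 -0.4 -2.6] t 11.32
  delta [-1.54  9.9  -0.78] -2.9 -182.9 177.1
pos [0.4255 0.3401 0.227 ] az -168.36 q [ 1.03  0.16 -0.3  -0.   -1.12 -0.83] w 0.0248 F [-0.3 -0.4 -2.6] t 11.32
  delta [-0.03 12.49 -0.91] -2.9 -182.9 177.1
pos [0.4255 0.3401 0.227 ] az -168.36 q [ 1.03  0.16 -0.3  -0.   -1.12 -0.83] w 0.0248 F [-0.3 -0.4 -2.6] t 11.32
  delta [ 1.47 15.08 -1.05] -2.9 -182.9 177.1
pos [0.4255 0.3401 0.227 ] az -168.36 q [ 1.03  0.16 -0.3  -0.   -1.12 -0.83] w 0.0248 F [-0.3 -0.4 -2.6] t 11.32
  delta [ 2.83 17.41 -1.17] -2.9 -182.9 177.1
pos [0.4255 0.3401 0.227 ] az -168.36 q [ 1.03  0.16 -0.3  -0.   -1.12 -0.83] w 0.0248 F [-0.3 -0.4 -2.6] t 11.32
  delta [ 5.98 22.86 -1.44] -2.9 -182.9 177.1
```

```bash
python3 - <<'E'
s=open('rod.py').read()
s=s.replace("    e,t=ax(r.x); p=r.x;","    Pall=P; P=P[(P[:,1]<.108)&(P[:,1]>.046)]\n    for sc in (.0015,.0006): r=least_squares(lambda p:ax(p)[0],r.x,loss='cauchy',f_scale=sc)\n    P=Pall; e,t=ax(r.x); p=r.x;")
s=s.replace("tip_t=np.percentile(t[np.abs(e)<.0075],99.8)","tip_t=np.percentile(t[np.abs(e)<.0075],99.5)")
open('rod.py','w').write(s)
E
sed -i 's/^    P=Q\[m\]; /    P=Q[m]/' rod.py
python3 ins.py;python3 rod.py
```

```text
inl 2706 dip deg 29.041247657105103 lateral deg -0.13915118036603916 axis at y=0: x -1.3 z 0.0 mm; tip_t 0.1526 t shaft [0.04375769 0.142476  ]
 tip world [0.4526 0.2094 0.1544] dir [ 0.1777 -0.8568 -0.484 ] yaw 11.719496004697898
tip along axis 0.1391 offset perp [-0.0172  0.0287 -0.0557]
need az -165.58178833755963
pos [0.4256 0.3403 0.2272] az -168.36 q [ 1.03  0.16 -0.3  -0.   -1.12 -0.83] w 0.0252 F [ 0.   0.3 -3.1] t 11.37
  delta [-1.58 10.04 -0.79] -2.8 -182.8 177.2
pos [0.4256 0.3403 0.2272] az -168.36 q [ 1.03  0.16 -0.3  -0.   -1.12 -0.83] w 0.0252 F [ 0.   0.3 -3.1] t 11.37
  delta [-0.07 12.63 -0.92] -2.8 -182.8 177.2
pos [0.4256 0.3403 0.2272] az -168.36 q [ 1.03  0.16 -0.3  -0.   -1.12 -0.83] w 0.0252 F [ 0.   0.3 -3.1] t 11.37
  delta [ 1.43 15.22 -1.05] -2.8 -182.8 177.2
pos [0.4256 0.3403 0.2272] az -168.36 q [ 1.03  0.16 -0.3  -0.   -1.12 -0.83] w 0.0252 F [ 0.   0.3 -3.1] t 11.37
  delta [ 2.78 17.55 -1.17] -2.8 -182.8 177.2
pos [0.4256 0.3403 0.2272] az -168.36 q [ 1.03  0.16 -0.3  -0.   -1.12 -0.83] w 0.0252 F [ 0.   0.3 -3.1] t 11.37
  delta [ 5.94 23.   -1.44] -2.8 -182.8 177.2
inl 2701 dip deg 29.080023339221746 lateral deg -0.16688591890847462 axis at y=0: x -1.3 z 0.1 mm; tip_t 0.1526 t shaft [0.04373888 0.14261621]
 tip world [0.4528 0.2095 0.1545] dir [ 0.1783 -0.8563 -0.4847] yaw 11.761321728538753
```

step_arm(deltas=[[-0.5,1.5,-0.1,-0.5,1],[-1.1,3.5,-0.3,-1,1],[-1.1,6,-0.5,-1.5,1],[-1.1,8,-0.6,-2,1],[-1.1,9.5,-0.7,-2.5,1],[-1.1,10.5,-0.8,-2.8,1],[-1.1,10.9,-0.8,-2.8,1],[-1.1,10.9,-0.8,-2.8,1],[-1.1,10.9,-0.8,-2.8,1],[-1.1,10.9,-0.8,-2.8,1]])

```text
t: 12.25
eef_pos: [0.4558, 0.2362, 0.2392]
ee_rot: [-1.071, 1.571, 2.323]
force: [0.1, -0.1, -2.4]
width: 0.0251
```

```bash
python3 ins.py; python3 - <<'E'
from h import *
import pickle
T=tool();f=grab_frame('wrist');C=wcloud(f,T);pickle.dump((f,C),open('wrist9.pkl','wb'));save(f,'w9')
E
python3 fm.py wrist9.pkl
```

```text
inl 2713 dip deg 28.979556742392152 lateral deg -0.11488463630836931 axis at y=0: x -1.2 z 0.0 mm; tip_t 0.1526 t shaft [0.04374017 0.14265144]
 tip world [0.4893 0.1069 0.1664] dir [ 0.2201 -0.8466 -0.4845] yaw 14.574579468687984
tip along axis 0.0513 offset perp [ 0.0004 -0.0001  0.0003]
need az -165.6143187899233
pos [0.4557 0.2362 0.2392] az -165.53 q [ 0.86  0.09 -0.35 -0.   -1.13 -0.61] w 0.0252 F [-0.6  0.  -2.5] t 12.3
  delta [-0.41 -0.77  0.02] 0.1 -179.9 180.1
pos [0.4557 0.2362 0.2392] az -165.53 q [ 0.86  0.09 -0.35 -0.   -1.13 -0.61] w 0.0252 F [-0.6  0.  -2.5] t 12.3
  delta [1.09 1.83 0.01] 0.1 -179.9 180.1
pos [0.4557 0.2362 0.2392] az -165.53 q [ 0.86  0.09 -0.35 -0.   -1.13 -0.61] w 0.0252 F [-0.6  0.  -2.5] t 12.3
  delta [2.59 4.43 0.01] 0.1 -179.9 180.1
pos [0.4557 0.2362 0.2392] az -165.53 q [ 0.86  0.09 -0.35 -0.   -1.13 -0.61] w 0.0252 F [-0.6  0.  -2.5] t 12.3
  delta [3.94 6.77 0.01] 0.1 -179.9 180.1
pos [0.4557 0.2362 0.2392] az -165.53 q [ 0.86  0.09 -0.35 -0.   -1.13 -0.61] w 0.0252 F [-0.6  0.  -2.5] t 12.3
  delta [7.090e+00 1.222e+01 1.000e-02] 0.1 -179.9 180.1
wrist9.pkl 13 209 393 mouth [0.5    0.0644 0.1414] cost 0.8525792170138918 1.1203457766616233e-05
wrist9.pkl 15 190 396 mouth [0.5    0.0644 0.1414] cost 0.8565890391115476 1.1106425192830214e-05
wrist9.pkl 17 164 387 mouth [0.5    0.0644 0.1414] cost 0.8558932873605295 1.1395489621369394e-05
  normal [-0.206  0.834  0.512] yaw 13.895855474265618 elev 30.824569143633695
```

View pics/w9.png

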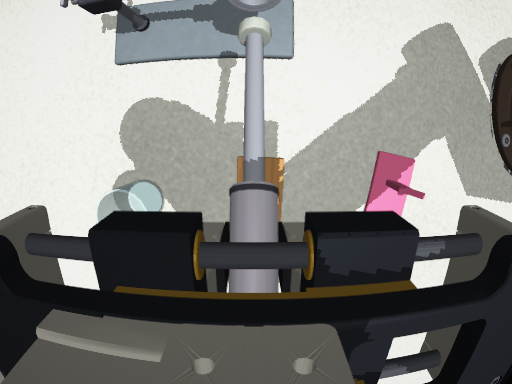

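step_arm(deltas=[[0.5,0.87,0,0,1],[1,1.73,0,0,1],[1.5,2.6,0,0,1],[1.95,3.35,0,0,1],[2.35,4,0,0,1],[2.75,4.7,0,0,1],[3.1,5.3,0,0,1],[3.4,5.9,0,0,1],[3.6,6.2,0,0,1],[3.7,6.4,0,0,1]], squeeze=55)

```text
t: 13.18
eef_pos: [0.4718, 0.173, 0.202]
ee_rot: [0.366, 1.57, -2.524]
force: [-0.3, -0.3, -2.9]
width: 0.0248
```

```bash
python3 - <<'E'
from h import *
go([.4557,.2362,.2392],14.5)
f=grab_frame('wrist');save(f,'w10')
f=grab_frame('side');cv2.imwrite('pics/side10.png',cv2.resize(f['pixels'][80:260,180:400,::-1],None,fx=3.3,fy=3.3,interpolation=cv2.INTER_CUBIC))
E
```

```text
pos [0.4718 0.173  0.202 ] az -165.58 q [ 0.74  0.11 -0.42 -0.   -1.04 -0.49] w 0.0248 F [-0.3 -0.3 -2.9] t 13.18
  delta [-3.72 -6.53 -0.01] -180.1 -0.1 179.9
```

View pics/w10.png

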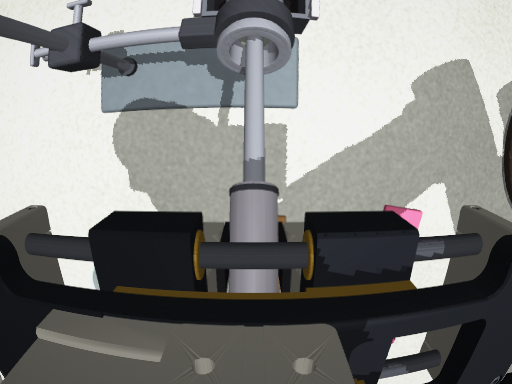

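View pics/side10.png

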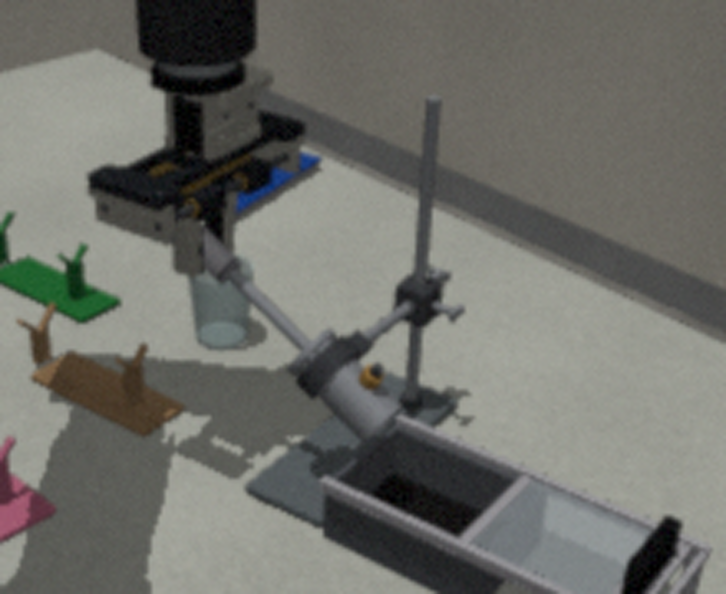

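step_arm(deltas=[[0.25,0.43,0,0,1],[0.5,0.87,0,0,1],[0.75,1.3,0,0,1],[1,1.73,0,0,1],[1.25,2.17,0,0,1],[1.5,2.6,0,0,1],[1.75,3.03,0,0,1],[2,3.46,0,0,1],[2.25,3.9,0,0,1],[2.5,4.33,0,0,1]])

```text
t: 14.12
eef_pos: [0.4826, 0.1312, 0.1771]
ee_rot: [1.172, 1.57, -1.717]
force: [-0.0, 0.5, -1.8]
width: 0.0251
```

```bash
python3 - <<'E'
from h import *
go([.4557,.2362,.2392],14.5)
f=grab_frame('wrist');save(f,'w11')
f=grab_frame('side');cv2.imwrite('pics/side11.png',cv2.resize(f['pixels'][80:260,180:400,::-1],None,fx=3.3,fy=3.3,interpolation=cv2.INTER_CUBIC))
E
```

```text
pos [0.4826 0.1312 0.1771] az -165.53 q [ 0.66  0.13 -0.46  0.   -0.98 -0.41] w 0.0251 F [-0.   0.5 -1.8] t 14.12
  delta [ -6.21 -10.84  -0.02] -180.0 -0.0 180.0
```

View pics/side11.png

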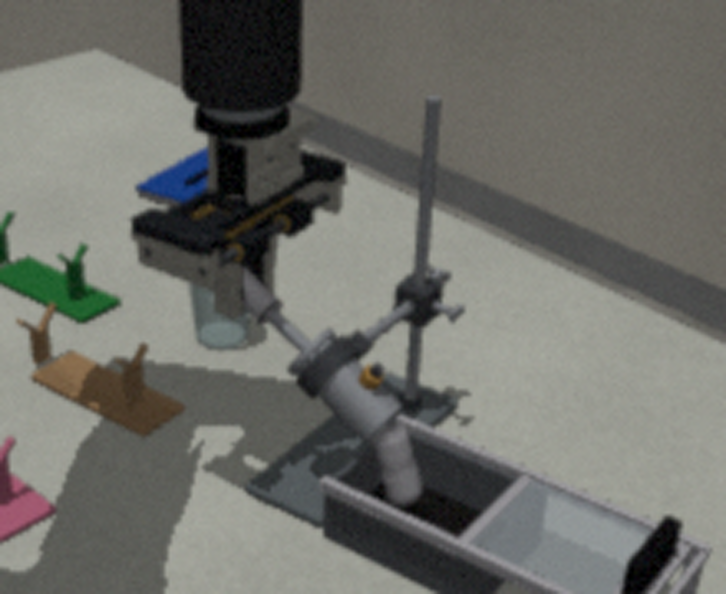

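View pics/w11.png

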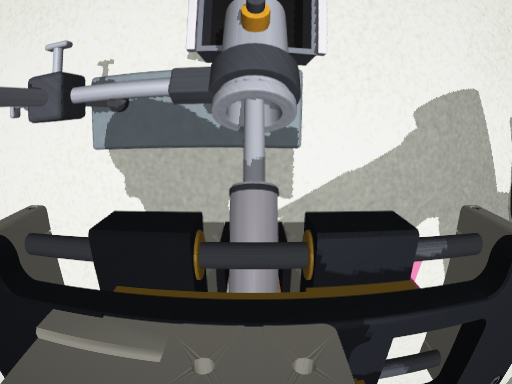

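step_arm(deltas=[[0.15,0.26,0,0,1],[0.3,0.52,0,0,1],[0.45,0.78,0,0,1],[0.6,1.04,0,0,1],[0.7,1.21,0,0,1],[0.7,1.21,0,0,1],[0.7,1.21,0,0,1],[0.7,1.21,0,0,1],[0.7,1.21,0,0,1],[0.7,1.21,0,0,1]])

```text
t: 15.05
eef_pos: [0.4856, 0.12, 0.1705]
ee_rot: [-2.807, 1.571, 0.587]
force: [1.0, 0.3, -2.3]
width: 0.0252
```

```bash
python3 - <<'E'
from h import *
go([.4557,.2362,.2392],14.5)
f=grab_frame('side');cv2.imwrite('pics/side12.png',cv2.resize(f['pixels'][80:260,180:400,::-1],None,fx=3.3,fy=3.3,interpolation=cv2.INTER_CUBIC))
f=grab_frame('top');cv2.imwrite('pics/top12.png',cv2.resize(f['pixels'][80:220,220:380,::-1],None,fx=4,fy=4,interpolation=cv2.INTER_CUBIC))
E
```

```text
pos [0.4856 0.12   0.1705] az -165.55 q [ 0.64  0.13 -0.47  0.   -0.97 -0.38] w 0.0252 F [ 1.   0.3 -2.3] t 15.05
  delta [-6.87e+00 -1.20e+01 -1.00e-02] -180.0 -0.0 180.0
```

View pics/side12.png

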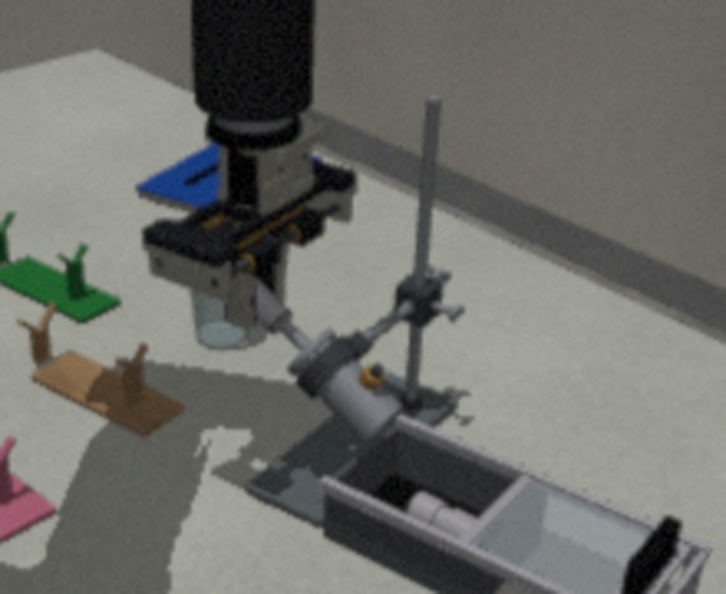

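View pics/top12.png

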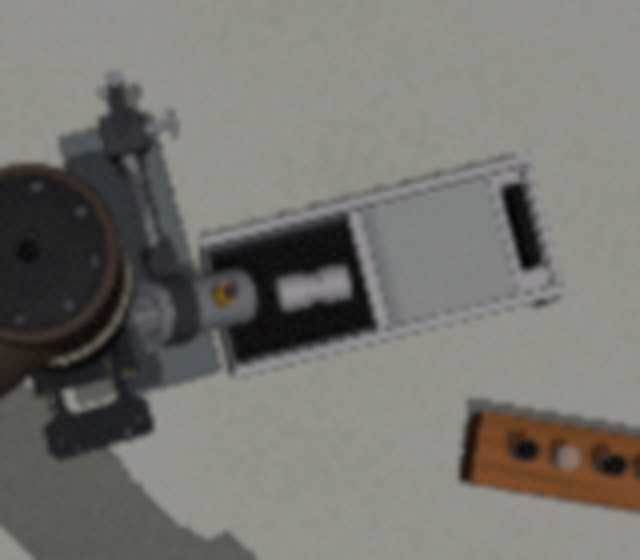

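step_arm(deltas=[[-0.4,-0.7,0,0,1],[-1,-1.74,0,0,1],[-1.8,-3.14,0,0,1],[-2.6,-4.54,0,0,1],[-3.4,-5.94,0,0,1],[-4.2,-7.33,0,0,1],[-5,-8.73,0,0,1],[-5.8,-10.13,0,0,1],[-6.4,-11.2,0,0,1],[-6.9,-12,0,0,1]])

```text
t: 15.98
eef_pos: [0.4553, 0.2378, 0.2405]
ee_rot: [-2.608, 1.57, 0.787]
force: [-0.3, -0.6, -2.0]
width: 0.0247
```

```bash
python3 rod.py >/dev/null; python3 rod.py w13; python3 rod.py; python3 -c "
from h import *
go([.4228,.3539,.2],11.8)"
```

```text
inl 2715 dip deg 29.03319503957799 lateral deg -0.16906288773597014 axis at y=0: x -1.3 z 0.1 mm; tip_t 0.1527 t shaft [0.04374209 0.14252258]
 tip world [0.4896 0.1096 0.1682] dir [ 0.2226 -0.8449 -0.4864] yaw 14.760976589513868
inl 2716 dip deg 29.040140094277817 lateral deg -0.15221383339033004 axis at y=0: x -1.3 z 0.0 mm; tip_t 0.1529 t shaft [0.04363588 0.14236375]
 tip world [0.4896 0.1085 0.1674] dir [ 0.2224 -0.8451 -0.4862] yaw 14.743233891458903
pos [0.4554 0.2368 0.2397] az -165.49 q [ 0.86  0.09 -0.35 -0.   -1.13 -0.61] w 0.0247 F [ 0.4 -0.1 -3.2] t 16.13
  delta [  3.97 -12.15   0.23] -177.3 2.7 182.7
```

View pics/w13.png

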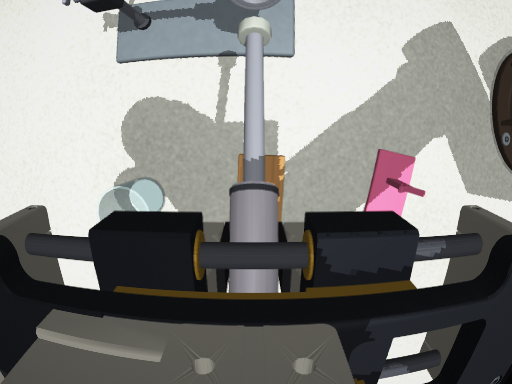

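```bash
python3 -c "
from h import *
go([.4258,.3403,.23],11.64)"
```

```text
pos [0.4554 0.2368 0.2397] az -165.49 q [ 0.86  0.09 -0.35 -0.   -1.13 -0.61] w 0.0247 F [ 0.4 -0.1 -3.2] t 16.13
  delta [  0.97 -10.76   0.28] -177.1 2.9 182.9
```

step_arm(deltas=[[0,-1.5,0,0.5,1],[0,-3.5,0.1,1,1],[0,-5.5,0.1,1.5,1],[0,-7.5,0.2,2,1],[0.3,-9.2,0.3,2.5,1],[0.7,-10.2,0.3,2.9,1],[1,-10.8,0.3,2.9,1],[1,-10.8,0.3,2.9,1],[1,-10.8,0.3,2.9,1],[1,-10.8,0.3,2.9,1]])

```text
t: 16.97
eef_pos: [0.426, 0.3391, 0.2293]
ee_rot: [1.042, 1.57, -1.898]
force: [0.3, -0.7, -2.4]
width: 0.0249
```

```bash
python3 rod.py ; python3 -c "
from h import *
go([.4258,.3403,.109],11.64)"
```

```text
inl 2710 dip deg 29.10516591795659 lateral deg -0.18086788320491645 axis at y=0: x -1.4 z 0.1 mm; tip_t 0.1529 t shaft [0.04374719 0.14262289]
 tip world [0.453  0.2082 0.1564] dir [ 0.1772 -0.8558 -0.486 ] yaw 11.696305443234937
pos [0.4261 0.3391 0.2295] az -168.49 q [ 1.03  0.15 -0.3   0.   -1.12 -0.83] w 0.0255 F [-1.2 -0.4 -2.7] t 17.02
  delta [12.05 -0.12  0.  ] -180.1 -0.1 179.9
```

step_arm(deltas=[[2,-0.1,0,0,1],[4,-0.1,0,0,1],[6,-0.1,0,0,1],[8,-0.1,0,0,1],[9.5,-0.1,0,0,1],[10.5,-0.1,0,0,1],[11.2,-0.1,0,0,1],[11.7,-0.1,0,0,1],[12,-0.1,0,0,1],[12,-0.1,0,0,1]])

```text
t: 17.85
eef_pos: [0.4257, 0.3409, 0.1094]
ee_rot: [2.596, 1.571, -0.345]
force: [-0.4, -0.3, -2.5]
width: 0.025
```

```bash
python3 rod.py w14; python3 -c "
from h import *
go([.4222,.3535,.0585],11.64)"
```

```text
inl 2764 dip deg 28.908446797580666 lateral deg -0.14411648345622893 axis at y=0: x -1.4 z 0.1 mm; tip_t 0.1528 t shaft [0.04385154 0.14249275]
 tip world [0.4528 0.2099 0.0369] dir [ 0.1774 -0.8573 -0.4833] yaw 11.694784827089867
pos [0.4258 0.341  0.1098] az -168.46 q [ 1.03  0.27 -0.45  0.   -0.85 -0.83] w 0.0247 F [-0.3 -0.1 -1.5] t 17.9
  delta [ 5.13 -1.3   0.1 ] -180.1 -0.1 179.9
```

View pics/w14.png

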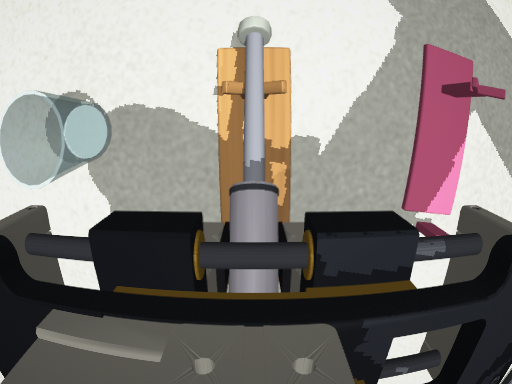

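step_arm(deltas=[[0,0,0,0,1],[0,0,0,0,1],[0.6,-0.3,0,0,1],[1.2,-0.5,0,0,1],[1.9,-0.7,0,0,1],[2.6,-0.9,0,0,1],[3.3,-1.1,0,0,1],[4,-1.2,0,0,1],[4.6,-1.3,0,0,1],[5.1,-1.3,0,0,1]], squeeze=4)

```text
t: 18.73
eef_pos: [0.4221, 0.353, 0.0572]
ee_rot: [0.608, 1.568, -2.333]
force: [-4.6, -2.1, 5.3]
width: 0.0255
```

```bash
python3 rod.py w15; python3 -c "
from h import *
go([.4222,.3535,.0585],11.64)
f=grab_frame('side');cv2.imwrite('pics/side15.png',cv2.resize(f['pixels'][100:250,130:330,::-1],None,fx=3.5,fy=3.5,interpolation=cv2.INTER_CUBIC))"
```

```text
inl 4632 dip deg 0.15542712877892326 lateral deg -0.5960873724259012 axis at y=0: x -3.5 z -0.2 mm; tip_t 0.1224 t shaft [0.04090485 0.12195501]
 tip world [0.448  0.2334 0.0605] dir [ 0.21   -0.9777 -0.0013] yaw 12.125210276956969
pos [0.4221 0.3529 0.0567] az -168.46 q [ 1.05  0.35 -0.49 -0.   -0.73 -0.85] w 0.0258 F [-3.   1.  -1.6] t 18.78
  delta [-0.18 -0.05 -0.02] -180.1 -0.1 179.9
```

View pics/side15.png

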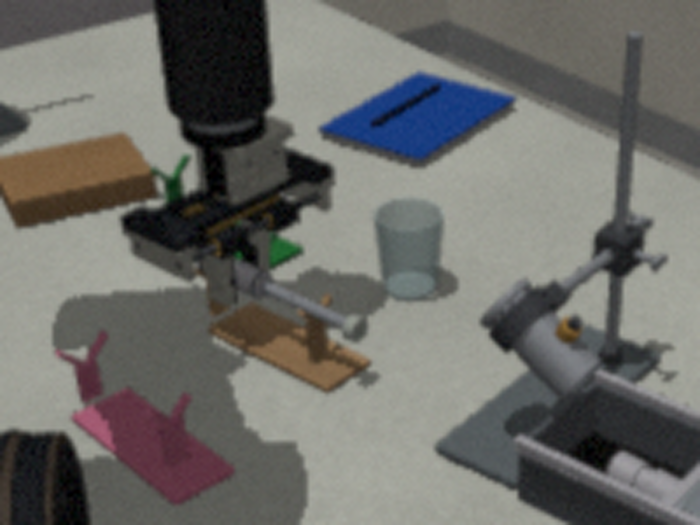

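Level and seated. Open and rise.

step_arm(deltas=[[0,0,0,0,0.5],[0,0,0,0,0.3],[0,0,0,0,0.2],[0,0,0,0,0],[0,0,0,0,0],[-1,0,0,0,0],[-3,0,0,0,0],[-6,0,0,0,0],[-9,0,0,0,0],[-9.5,0,0,0,0]])

```text
t: 19.67
eef_pos: [0.4249, 0.3557, 0.1595]
ee_rot: [-2.499, 1.563, 0.845]
force: [0.4, 1.2, 0.8]
width: 0.0851
```

```bash
python3 w.py | grep -v ' s \['; python3 - <<'E'
from h import *
import pickle
f,C=pickle.load(open('wrist.pkl','rb')); save(f,'w16')
go([.39,.21,.25],102.6)
E
```

```text
5725
[-0.21133052  0.43370955] yaw 11.93277279562813
ends [[0.4542271  0.20291251]
 [0.41434006 0.39165494]]
pos [0.4245 0.3555 0.1584] az -168.41 q [ 1.05  0.23 -0.38  0.   -0.95 -0.85] w 0.0867 F [-0.3  0.2  1.2] t 19.72
  delta [-9.27 13.52  6.25] -91.0 89.0
```

View pics/w16.png

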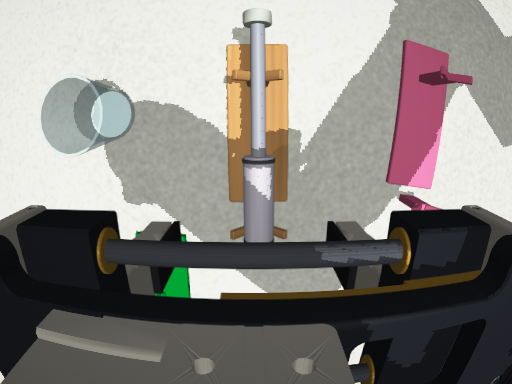

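```bash
python3 -c "
from h import *
go([.43,.08,.25],102.6)"
```

```text
pos [0.4245 0.3555 0.1584] az -168.41 q [ 1.05  0.23 -0.38  0.   -0.95 -0.85] w 0.0867 F [-0.3  0.2  1.2] t 19.72
  delta [-9.33 27.06  4.94] -91.0 89.0
```

step_arm(deltas=[[-3,1.5,0.2,-3,0.2],[-6,4,0.7,-9,0.3],[-9.3,7,1.2,-16,0.3],[-9.3,10,1.8,-23,0.3],[-9.3,13,2.3,-30,0.3],[-9.3,16,2.9,-37,0.3],[-9.3,19,3.4,-44,0.3],[-9.3,22,4,-51,0.3],[-9.3,25,4.5,-58,0.3],[-9.3,27,5,-65,0.3]])

```text
t: 20.55
eef_pos: [0.4273, 0.0768, 0.2462]
ee_rot: [-0.959, 1.57, -2.76]
force: [-0.1, -0.1, -0.1]
width: 0.0614
```

```bash
python3 -c "
from h import *
grab_frame('side')
grab_frame('side')
go([.57,-.2455,.21],102.6)"
```

```text
pos [0.4272 0.0765 0.2462] az -103.28 q [ 0.63 -0.05 -0.48 -0.   -1.14  0.7 ] w 0.061 F [0.8 0.1 0.4] t 20.65
  delta [ 3.62 21.3  28.06] -25.9 154.1
```

step_arm(deltas=[[0,2.3,3,-5,0.3],[0,4.7,6.2,-9,0.3],[0,7,9.3,-13,0.3],[0,9.4,12.4,-17,0.3],[0,11.8,15.5,-21,0.3],[0,14.1,18.6,-25.9,0.3],[0,16.5,21.7,-25.9,0.3],[0,18.8,24.8,-25.9,0.3],[1.5,21.3,28.1,-25.9,0.3],[3.6,21.3,28.1,-25.9,0.3]])

```text
t: 21.48
eef_pos: [0.5729, -0.2487, 0.2106]
ee_rot: [0.729, 1.567, -0.629]
force: [0.6, 0.1, -0.7]
width: 0.0613
```

```bash
python3 - <<'E'
from h import *
import fit
from fit import pts
grab_frame('side')
go([.57,-.2455,.09],102.6)
T=tool(); f=grab_frame('wrist'); C=wcloud(f,T); save(f,'w17'); fit.D={'w':(f,C)}
P=pts('w',[.5,-.31,.09],[.65,-.19,.105]); P=P[np.abs(P[:,2]-.097)<.006]; print(len(P),cv2.minAreaRect(P[:,:2].astype(np.float32)*1000),np.median(P,0))
E
```

```text
pos [ 0.5691 -0.2458  0.2041] az -77.92 q [-0.09  0.3  -0.17 -0.   -1.11  1.88] w 0.061 F [-2.   1.  -5.5] t 21.53
  delta [11.41  0.15  0.02] -180.5 -0.5 179.5
1203 ((570.2823486328125, -244.28880310058594), (68.662353515625, 13.923136711120605), 13.421015739440918) [ 0.57235013 -0.24397196  0.09850124]
```

View pics/w17.png

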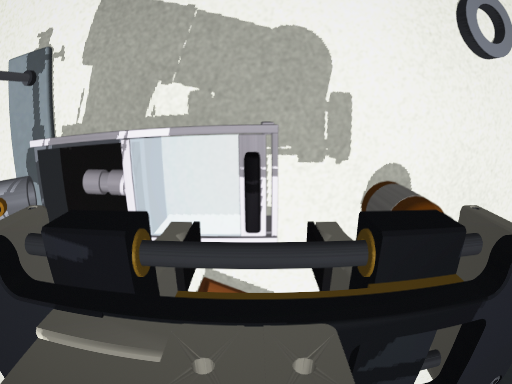

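step_arm(deltas=[[4,0,-0.1,0,0.3],[8,0,-0.1,0,0.3],[11.6,0,-0.1,0,0.3],[11.6,0,-0.1,0,0.3],[11.6,0,-0.1,0,1],[11.6,0,-0.1,0,1],[11.6,0,-0.1,0,1],[11.6,0,-0.1,0,1],[11.6,0,-0.1,0,1],[11.6,0,-0.1,0,1]], squeeze=20)

```text
t: 22.42
eef_pos: [0.5702, -0.2428, 0.0957]
ee_rot: [1.242, 1.569, -0.111]
force: [-0.0, 0.6, 0.3]
width: 0.027
```

```bash
python3 -c "
from h import *
go([.5433,-.1245,.09],102.6)"
```

```text
pos [ 0.5702 -0.2428  0.0957] az -77.56 q [-0.09  0.4  -0.3   0.   -0.87  1.88] w 0.027 F [-0.   0.6  0.3] t 22.42
  delta [  0.57  -0.07 -12.14] -180.2 -0.2 179.8
```

step_arm(deltas=[[0.4,0,0,0,1],[0.4,0,0,0,1],[0.4,0,0,0,1],[0.4,0,-1.5,0,1],[0.4,0,-3.5,0,1],[0.4,0,-5.5,0,1],[0.4,0,-7.5,0,1],[0.4,0,-9.5,0,1],[0.4,0,-11,0,1],[0.4,0,-11.8,0,1]])

```text
t: 23.25
eef_pos: [0.5433, -0.1263, 0.0902]
ee_rot: [-1.674, 1.57, -3.027]
force: [-0.0, -2.1, -1.5]
width: 0.0141
```

step_arm(deltas=[[0,0,-0.2,0,1],[0,0,-0.4,0,1],[0,0,-0.6,0,1],[0,0,-0.7,0,1],[0,0,-0.8,0,1],[0,0,-0.8,0,1],[0,0,-0.8,0,1],[0,0,-0.8,0,1],[0,0,-0.8,0,1],[0,0,-0.8,0,1]])

```text
t: 24.08
eef_pos: [0.5426, -0.1233, 0.0902]
ee_rot: [-0.396, 1.567, -1.75]
force: [3.2, -20.4, -6.9]
width: 0.0137
```

```bash
python3 -c "
from h import *
go([.5433,-.1245,.09],102.6)"
```

```text
pos [ 0.5426 -0.1233  0.0902] az -77.61 q [ 0.13  0.32 -0.45  0.   -0.81  1.65] w 0.0137 F [  3.2 -20.4  -6.9] t 24.08
  delta [0.02 0.04 0.13] -180.2 -0.2 179.8
```

step_arm(deltas=[[0,0,0.3,0,1],[0,0,0.4,0,0.7],[0,0,0.4,0,0.4],[0,0,0.4,0,0.3],[0,0,0.4,0,0.3],[0,0,0.4,0,0.3],[0,0,0.4,0,0.3],[-3,0,0.4,0,0.3],[-7,0,0.4,0,0.3],[-11,0,0.4,0,0.3]])

```text
t: 24.92
eef_pos: [0.5424, -0.1235, 0.2009]
ee_rot: [-1.669, 1.568, -3.023]
force: [2.0, -0.2, -0.9]
width: 0.0604
```

```bash
python3 - <<'E'
from h import *
import fit
from fit import pts
for i in range(3): grab_frame('side')
s=get_state(); print(s['eef_pos'],s['force'],s['width'])
T=tool(); f=grab_frame('wrist'); C=wcloud(f,T); save(f,'w18'); fit.D={'w':(f,C)}
P=pts('w',[.45,-.22,.09],[.62,-.05,.105]); print(len(P),cv2.minAreaRect(P[:,:2].astype(np.float32)*1000))
f=grab_frame('top'); cv2.imwrite('pics/top18.png',cv2.resize(f['pixels'][80:220,140:400,::-1],None,fx=3,fy=3,interpolation=cv2.INTER_CUBIC))
C=cloud(f); fit.D={'w':(f,C)}
P=pts('w',[.36,.18,.053],[.52,.42,.085]); b=np.polyfit(P[:,1]-.3,P[:,0],1); print('rod',b,P[:,1].min(),P[:,1].max())
f=grab_frame('side'); cv2.imwrite('pics/side18.png',cv2.resize(f['pixels'][100:370,120:480,::-1],None,fx=2.2,fy=2.2,interpolation=cv2.INTER_CUBIC))
E
```

```text
[ 0.54539251 -0.12339684  0.20423205] [-0.49630211 -0.93269282 -0.80855957] 0.0612186303124123
1240 ((543.0015258789062, -124.42691040039062), (69.0273208618164, 13.909980773925781), 12.908288955688477)
rod [-0.21317431  0.43302696] 0.19944685961838915 0.396854180497705
```

View pics/w18.png

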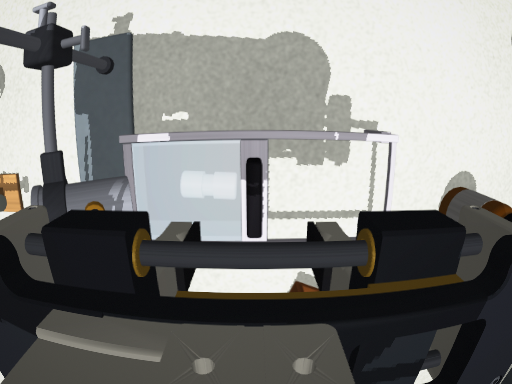

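View pics/side18.png

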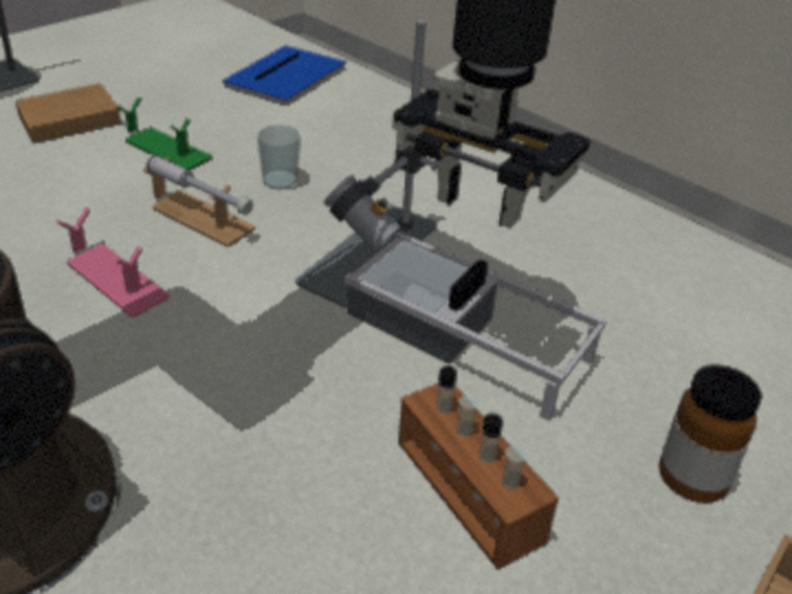

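```bash
python3 -c "
from station import *
print(job_done())"
```

```text
the job is handed in; nothing more can be done
None
```

I ran every step of the task and handed it in at about 25 s of the 72 s allowed. No verdict was reported, so the results below are my own last checks.

- **What I did:** I slid the cover open. I then took the rod, tilting it to about 29° on the front notch of its rest, and pushed it down the sleeve until the cartridge dropped into the box. I laid the rod back in both notches and slid the cover shut against its stop.
- **Cover:** the handle is within 0.5 mm of its starting position. The closing push ended at about 20 N on the stop.
- **Cartridge:** it lies in the box and shows through the closed cover.
- **Rod:** its head is back within about 1 mm of its starting place, its line is about 0.1° from where it was, and it points the same way.
- **Rack, beaker and jar:** they look unmoved in the last side picture, but I did not measure them again.
- **Gripper:** it is open, about 10 cm above the cover, and touches nothing.

**Measurements that disagreed:** early estimates of the sleeve mouth differed by up to about 12 mm. The later fit to the rim face settled it, and the rod went in centred. The first rod-axis fits landed on a mirrored solution, which I corrected before inserting. No check failed at the end.

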